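# Empty the spring-flap praline bin into the steel pan

### The job

Take the lid off the steel pan by its knob and set it, knob up, on the blue mat; prop the bin's spring flap open by laying the stay bar across the notches of the bin's two ears in front of the raised flap, then with the flap so propped move every praline box from the bin into the pan, standing upright on its floor. When all are in, take the bar out so that the flap shuts, lay the bar flat on the table, and put the lid back on the pan, fully seated; leave the glue jar and the tape roll where they are.

Things in the scene. Friction and masses are not known exactly. Their poses are not given: they have to be found in the camera images.
- bin: fixed stainless bin, 170 deep (x), 244 wide (y); origin at the centre of its underside on the table, +x away from its front. Inside x -81..81, y -118..118, floor 30 above the table. Front rim 85 high; side rims slope up to the back rim, 120 high. The flap covers the mouth, hinged along y at x 85, z 120. Two ears at the back (x 59..121, |y| 118..128) carry the notches
- flap (a joint): flap angle, rad: 0 shut (sloping 0.20 rad down to the front), grows as its front edge rises; 1.77 vertical, about 1.85 when leaning on the bar in the notches, stop 2.4. Clear plate 3 thick, 228 wide, 205 from hinge to front edge, red front strip. Weight and spring (0.07 to 0.15 N m) shut it from any angle; about 1 N at the front edge lifts it
- flap_lip (a point): middle of the flap's front edge, mid-thickness; shut, it is at x -116, z 79 in the bin's frame and overhangs the front wall by 30. The bar, held by one end beside the bin, goes under this overhang and lifts it: up past the front rim, then up and back, sliding along the flap's underside, over the front horns and down into the notches
- notch_left (a point): middle of the floor of the upward-open U notch in the ear on the bin's +y side (bin frame 90, 123, 140). The notch is 42 wide along x, between a front horn (inner face x 69, 10 thick) and a rear horn (inner face x 111), both up to z 154
- notch_right (a point): the same in the ear on the bin's -y side (bin frame 90, -123, 140)
- bar: loose stay bar, aluminium, 350 x 16 x 16, 80 g, with yellow ends; origin at its centre, x along it. In the notches its centre is 148 above the table, the flap pressing it against the front horns, and it overhangs each ear by 47, to be gripped there (middle of the yellow end 159 from the centre)
- pan: fixed steel pan, 176 (x) by 162 (y) over the flange, 65 high; origin at the centre of its underside, z up. Inner space 152 (x) by 138 (y), inner floor 4 above the table. It starts with the lid on
- lid: loose steel lid of the pan, 250 g, plate 174 (x) by 160 (y) by 3 thick over a locating block 144 by 130 by 8 that drops into the pan's mouth (4 play each side); origin at the centre of the block's underside, z up. Seated, its axes lie along the pan's (either way round) and its origin is 57 above the pan's origin. Black knob on its centre: 30 across, from 19 to 43 above the origin
- mat: fixed blue mat 220 (x) by 200 (y) by 2 thick, origin at the centre of its underside; where the lid is set down
- box1: gable praline box: dark red body with gold bands, 38 (x) by 50 (y) by 26 high, and on top a gold carry fin to grip it by, 10 thick (y), 34 long (x), reaching 46 above the origin, which is the centre of its underside; 40 g; it stands in the bin (absent from some starts: 2 to 4 of the four are there)
- box2: gable praline box: dark red body with gold bands, 38 (x) by 50 (y) by 26 high, and on top a gold carry fin to grip it by, 10 thick (y), 34 long (x), reaching 46 above the origin, which is the centre of its underside; 40 g; it stands in the bin (absent from some starts: 2 to 4 of the four are there)
- box3: gable praline box: dark red body with gold bands, 38 (x) by 50 (y) by 26 high, and on top a gold carry fin to grip it by, 10 thick (y), 34 long (x), reaching 46 above the origin, which is the centre of its underside; 40 g; it stands in the bin (absent from some starts: 2 to 4 of the four are there)
- box4: gable praline box: dark red body with gold bands, 38 (x) by 50 (y) by 26 high, and on top a gold carry fin to grip it by, 10 thick (y), 34 long (x), reaching 46 above the origin, which is the centre of its underside; 40 g; it stands in the bin (absent from some starts: 2 to 4 of the four are there)
- jar: bystander: glass glue jar, 60 across, 85 high, loose; origin at the centre of its underside
- tape: bystander: roll of brown tape lying flat, 90 across, 24 high, loose; origin at the centre of its underside
Not all that is in view belongs to the job. Leave any red look-alike of the lid alone.

How it is judged (in metres and radians):
On the way, in this order (a step that is already met when the one before it is completed fails the run):
1. the lid lies knob up on the blue mat and the flap is held open by the bar lying in both notches, both let go (x of lid in the frame of mat between -0.09 and 0.09 m and y of lid in the frame of mat between -0.09 and 0.09 m and height (world z) of lid below 0.008 m and angle between lid's own z axis and vertical below 0.06 rad and contact force between the fingers and lid below 0.1 N and value of joint flap above 1.7 rad and x of bar in the frame of bin between 0.068 and 0.112 m and y of bar in the frame of bin between -0.045 and 0.045 m and z of bar in the frame of bin between 0.14 and 0.158 m and angle between bar's own x axis and vertical above 1.5 rad and contact force between the fingers and bar below 0.1 N), for 0.3 s.
2. every praline box stands upright in the pan while the flap is still propped open by the bar (x of box1 in the frame of pan between -0.076 and 0.076 m and y of box1 in the frame of pan between -0.069 and 0.069 m and z of box1 in the frame of pan between -0.005 and 0.03 m and angle between each of box1, box2, box3, box4's own z axis and vertical below 0.25 rad and x of box2 in the frame of pan between -0.076 and 0.076 m and y of box2 in the frame of pan between -0.069 and 0.069 m and z of box2 in the frame of pan between -0.005 and 0.03 m and x of box3 in the frame of pan between -0.076 and 0.076 m and y of box3 in the frame of pan between -0.069 and 0.069 m and z of box3 in the frame of pan between -0.005 and 0.03 m and x of box4 in the frame of pan between -0.076 and 0.076 m and y of box4 in the frame of pan between -0.069 and 0.069 m and z of box4 in the frame of pan between -0.005 and 0.03 m and value of joint flap above 1.7 rad and x of bar in the frame of bin between 0.068 and 0.112 m and y of bar in the frame of bin between -0.045 and 0.045 m and z of bar in the frame of bin between 0.14 and 0.158 m and angle between bar's own x axis and vertical above 1.5 rad and contact force between the fingers and bar below 0.1 N), for 0.2 s.
At the end, for the whole second after the job is handed in: every box is upright (0.25 rad) down in the pan (within 30 mm of its underside); the lid is seated (8 mm of centred, 2 mm of fully down, tilt under 0.02 rad), at rest; the flap is shut (below 0.06 rad); the bar lies flat on the table (centre below 20 mm, level within 0.07 rad), at rest (x of box1 in the frame of pan between -0.076 and 0.076 m and y of box1 in the frame of pan between -0.069 and 0.069 m and z of box1 in the frame of pan between -0.005 and 0.03 m and angle between each of box1, box2, box3, box4's own z axis and vertical below 0.25 rad and x of box2 in the frame of pan between -0.076 and 0.076 m and y of box2 in the frame of pan between -0.069 and 0.069 m and z of box2 in the frame of pan between -0.005 and 0.03 m and x of box3 in the frame of pan between -0.076 and 0.076 m and y of box3 in the frame of pan between -0.069 and 0.069 m and z of box3 in the frame of pan between -0.005 and 0.03 m and x of box4 in the frame of pan between -0.076 and 0.076 m and y of box4 in the frame of pan between -0.069 and 0.069 m and z of box4 in the frame of pan between -0.005 and 0.03 m and x of lid in the frame of pan between -0.008 and 0.008 m and y of lid in the frame of pan between -0.008 and 0.008 m and z of lid in the frame of pan between 0.052 and 0.059 m and angle between lid's own z axis and vertical below 0.02 rad and linear speed of each of lid, bar below 0.02 m/s and value of joint flap below 0.06 rad and height (world z) of bar below 0.02 m and angle between bar's own x axis and vertical above 1.5 rad); the robot touches nothing.
It fails at once if the glue jar is moved by more than 3 cm (distance of jar from where it was at the start of the episode above 0.03 m).
It fails at once if the tape roll is moved by more than 3 cm (distance of tape from where it was at the start of the episode above 0.03 m).
Of box1, box2, box3, box4 only 2 to 4 are there at a start; the rules pass over those that are not, and their reading is None.
At some moment in a run one of box1, box2, box3, box4 may be knocked a few centimetres aside while the robot is not near it.
It also fails if it takes over 210 s, if anything falls off the work surface, if the arm or the gripper's body presses on something with over 40 N, if the wrist force passes 120 N, or if a joint passes its speed limit or range.

### The arm

A 6-joint arm with a two-finger parallel gripper is mounted at the origin on the work surface. World frame = base frame: x ahead of the robot, y to its left, z up, the work surface at z = 0. Lengths are in mm, angles in rad, forces in N, time in s.
With the tool pointing down it reaches from about 350 to 975 mm from the base axis. Payload 7.1 kg.
Tool frame: the origin (TCP) lies at the very end of the fingers, on their centre line; the grasp point (between the pads) lies 19 mm behind it; z points along the fingers, y is the direction in which the jaws open and shut (so a half turn about z gives the same grasp; the last joint's range is limited). The gripper opens to 88 mm and grips with 3 to 60 N. Pads are 20 mm wide; open, the fingers measure 115 mm over their backs; the gripper's body (75 mm by 178 mm) begins 61 mm behind the grasp point.
Start: joints at [1.246, 0.423, 1.63, -0, 1.089, -0.019], TCP at [188.128, 595.997, 222.675] pointing down, gripper open.
Joint ranges: [-3, 3], [-0.9, 2.11], [0.09, 2.58], [-1.31, 4.45], [0.11, 2.69], [-2.54, 2.54]. Speed limits (rad/s): [2.39, 2.39, 3.01, 3.14, 3.14, 3.14].

### API

Orientations are given as a rotation vector (axis times angle).
In Python, from workcell import * gives the robot as it stands.
- The arm moves only by the tool play_rows, never from a script. Its argument "plan" is text: rows parted by semicolons, each of 7 numbers parted by spaces: the finger opening in cm, from 0 to 8.78, then the shift along the tool's x, y, z in cm, then the turn, a rotation vector about the tool's x, y, z in degrees. A call has 1 to 20 rows; each row shifts and turns the commanded pose from where the row before left it, along the tool's axes as they then stand; what a row does not reach is not made up. A row lasts 1/8 s, in which the tool goes at most 62.5 mm and 10.7 degrees, less where a joint would pass 70% of its speed; a pose out of reach is approached as far as the arm can. A call is refused whole if a number of a shift passes 6.25 or a number of a turn 10.7, either way. A call with a gripper value outside its range is refused whole. The fingers move at their own pace and stop on an object; the grip force is fixed at half the most. Time passes only in rows, so rows that do not move let the fingers close. It gives the time, the measured TCP pose, the force and the opening at its end, in the units of the state.
- get_obs(): the state, without advancing time (a new reading comes with each control period).
- get_image(name): name is "side" or "top"; returns a dict with "pixels" (480x640x3 uint8, red, green, blue), "range_z" (480x640 float32, mm along the optical axis (not along the pixel's ray), 0 where there is no reading), "fx", "fy", "cx", "cy" (pixels), "distortion" ([k1, k2, p1, p2, k3] as OpenCV has them; the pictures are not rectified), "eye" and "attitude" of the camera in the world. Camera axes: x right, y down, z forward; pixel columns grow to the right and rows downward; lengths in mm; the calibration is good to about 2 mm. A picture is of the moment at which its call begins.
- close_job(): hands the job in, once; it reports no verdict.
The state is a dict: "t": time; "qpos": joint angles; "qvel": joint speeds; "joint_torque": joint torques, N m; "ee_pos": TCP position; "orientation": TCP orientation; "ft_force": force on the tool from outside, world axes, zero at the start; "moment": the same for the moment, N m; "width": finger opening in mm.
Only numpy, scipy, OpenCV 4.12 (cv2) and the standard library are available. Lean on these libraries where they do the work, as an engineer would, in place of code of your own. Each camera call takes 0.05 s, during which the arm holds its last target. There are 200 camera calls.

## Working session

There is one attempt and no reset: what is moved stays moved. The work goes in short steps, Python scripts to look and compute and a tool call to move; the robot and the scene stay as the last step left them, time stands still between calls to the robot, and variables do not carry over. Pictures are saved under pics/ and viewed, about 12 in all and at most 16, crops included, and the job is handed in when it is done.

Besides the shell and the picture viewer there is one more tool, called after "Emit:" by a JSON object that holds its "api" and its "payload". play_rows: Moves the arm, as the interface text tells. Its arguments: {"type":"object","properties":{"plan":{"type":"string"}},"required":["plan"]}

```bash
ls; mkdir -p pics; cat > h.py <<'E'
from workcell import *
import numpy as np, cv2
from scipy.spatial.transform import Rotation as R
def cam(n):
    im=get_image(n); im['K']=np.array([[im['fx'],0,im['cx']],[0,im['fy'],im['cy']],[0,0,1]]); 
    return im
def save(im,name,box=None,scale=1):
    p=im['pixels'][:,:,::-1]
    if box: p=p[box[1]:box[3],box[0]:box[2]]
    cv2.imwrite('pics/'+name,cv2.resize(p,None,fx=scale,fy=scale,interpolation=cv2.INTER_CUBIC))
def att(im):
    a=np.array(im['attitude'],float)
    return a if a.shape==(3,3) else R.from_rotvec(a).as_matrix() if a.size==3 else R.from_quat(a).as_matrix()
def ray(im,u,v):
    q=cv2.undistortPoints(np.array([[[u,v]]],float),im['K'],np.array(im['distortion'],float))[0,0]
    return np.array([q[0],q[1],1.])
def pt(im,u,v,z=None):
    d=att(im)@ray(im,u,v); e=np.array(im['eye'],float)
    if z is None: return e+d*im['range_z'][int(round(v)),int(round(u))]
    return e+d*(z-e[2])/d[2]
def cloud(im):
    v,u=np.mgrid[0:480,0:640]
    q=cv2.undistortPoints(np.stack([u.ravel(),v.ravel()],1).astype(float)[:,None],im['K'],np.array(im['distortion'],float))[:,0]
    d=np.c_[q,np.ones(len(q))]*im['range_z'].ravel()[:,None]
    return (d@att(im).T+np.array(im['eye'])).reshape(480,640,3)
E
python3 - <<'E'
from h import *
o=get_obs();print(o)
for n in('top','side'):
    i=cam(n);save(i,n+'0.png');print(n,i['eye'],i['attitude'],i['fx'],i['distortion'])
    np.savez(n+'0.npz',**{k:v for k,v in i.items()})
E
```

```text
pics
{'t': 0.0, 'qpos': array([ 1.24600503e+00,  4.23852256e-01,  1.63068633e+00, -6.12315060e-05,
        1.08859953e+00, -1.89706752e-02]), 'qvel': array([ 1.34732964e-03, -2.98553373e-04,  7.34000045e-04,  5.37050421e-04,
       -5.84334433e-04, -8.03240533e-05]), 'joint_torque': array([-1.46729062e-04, -5.44632018e+01, -2.73666376e+01,  6.43660733e-02,
        2.28029781e-02, -1.28724014e-04]), 'ee_pos': array([187.96812162, 595.47884394, 221.89601428]), 'orientation': array([-4.78435679e-01, -3.10473394e+00,  2.40624063e-03]), 'ft_force': array([ 1.24384076,  0.39009904, -0.35744433]), 'moment': array([-0.04783624, -0.00720297, -0.02627959]), 'width': 87.78870813316242}
top [ 376.02121946  -15.8753383  1350.64662054] [-2.21249475  2.15370535 -0.04193326] 470.09996632456387 [0.01611873 0.         0.         0.         0.        ]
side [   63.20595783 -1045.3040707    851.05104351] [-2.12101978  0.38353551 -0.20529543] 516.1756480637022 [-0.02904282  0.          0.          0.          0.        ]
```

View pics/top0.png

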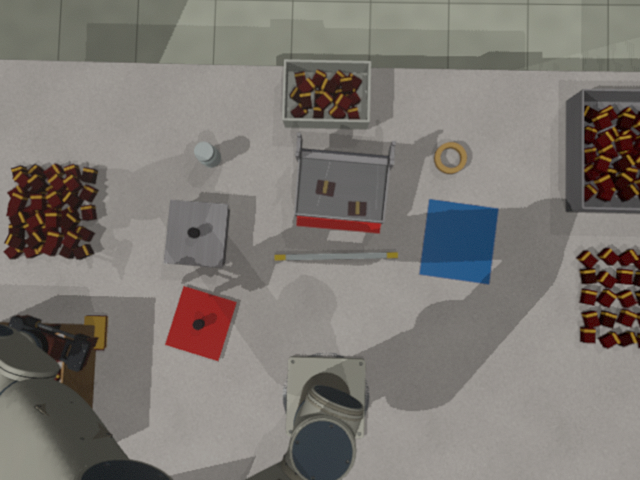

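View pics/side0.png

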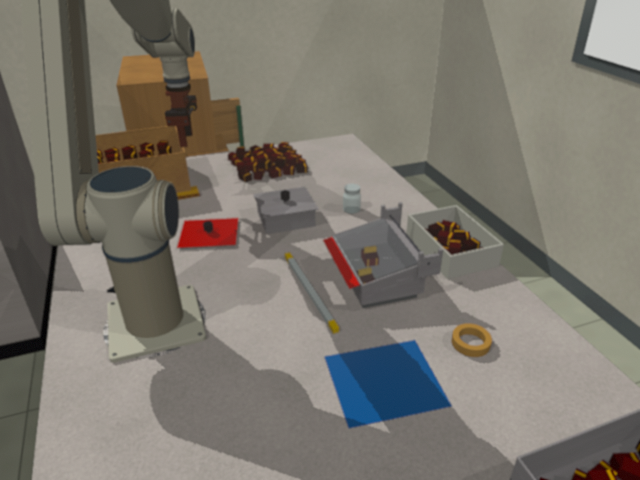

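The top view shows image up = +x and left = +y. The pan with its lid is at (196,233) and the red decoy at (202,323). The bin is around (345,187), with two boxes at (326,187) and (357,208). The bar runs from (280,257) to (393,255). The mat is around (459,241), the jar at (205,152) and the tape at (451,157).

```bash
python3 - <<'E'
from h import *
i=dict(np.load('top0.npz'))
for k in('fx','fy','cx','cy'): i[k]=float(i[k])
save(i,'crop0.png',(270,130,410,270),4.2)
save(i,'crop1.png',(155,190,245,275),6)
def P(n,u,v,z=None): print(n,pt(i,u,v,z).round(1), pt(i,u,v).round(1))
P('knob',194,233,98);P('jar',205,152,85);P('tape',451,157,24)
for a in [(430,199),(498,208),(489,283),(420,275)]: P('mat',*a,2)
# colors
p=i['pixels'].astype(int);C=cloud(i)
bl=(p[:,:,2]>p[:,:,0]+60)&(p[:,:,2]>90)
r=cv2.minAreaRect(np.argwhere(bl)[:,::-1].astype(np.float32));print('mat px',r,C[bl].mean(0))
lab=C.reshape(-1,3)
# lid region heights
reg=C[195:275,160:235].reshape(-1,3);print(np.histogram(reg[:,2],bins=range(-5,115,5)))
top=(reg[:,2]>60)&(reg[:,2]<78);rr=cv2.minAreaRect(reg[top][:,:2].astype(np.float32));print('lidplate',rr,reg[top][:,2].mean())
kn=reg[reg[:,2]>88];print('knobtop',kn.mean(0),kn.min(0),kn.max(0),len(kn))
b=(C[:,:,2]>8)&(C[:,:,2]<25);b[:245]=0;b[265:]=0;b[:,:270]=0;b[:,405:]=0
rr=cv2.minAreaRect(C[b][:,:2].astype(np.float32));print('bar',rr,C[b].mean(0))
E
```

```text
knob [444.1 361.9  98. ] [443.9 361.2 100.3]
jar [667.2 345.2  85. ] [666.9 344.8  86.3]
tape [ 683.2 -339.    24. ] [ 688.6 -344.6    0.7]
mat [ 565. -286.    2.] [ 5.652e+02 -2.864e+02  2.000e-01]
mat [ 543.8 -479.6    2. ] [ 544.  -480.     0.8]
mat [ 329.5 -455.7    2. ] [ 329.5 -455.8    1.9]
mat [ 346.6 -260.9    2. ] [ 346.6 -260.3    5.2]
mat px ((458.7154846191406, 241.2052459716797), (69.42444610595703, 75.7270278930664), 7.352379322052002) [ 445.85857529 -367.80108195    5.61606806]
(array([ 849, 1084,  161,   22,   23,   27,   15,    6,    0,    0,    0,
          0,    2,  349, 2256, 1005,   23,    5,    8,    5,   39,   54,
          3]), array([ -5,   0,   5,  10,  15,  20,  25,  30,  35,  40,  45,  50,  55,
        60,  65,  70,  75,  80,  85,  90,  95, 100, 105, 110]))
lidplate ((444.5361633300781, 367.28765869140625), (163.95556640625, 176.397705078125), 86.843017578125) 68.4865774353249
knobtop [433.63242232 299.90192219 313.4935095 ] [376.02121946 -15.8753383   89.94388262] [ 459.96261031  381.66679253 1350.64662054] 123
bar ((397.37811279296875, -16.877365112304688), (48.27206039428711, 370.9927062988281), 0.773901641368866) [393.64397423 -19.58070775  16.53673505]
```

View pics/crop0.png

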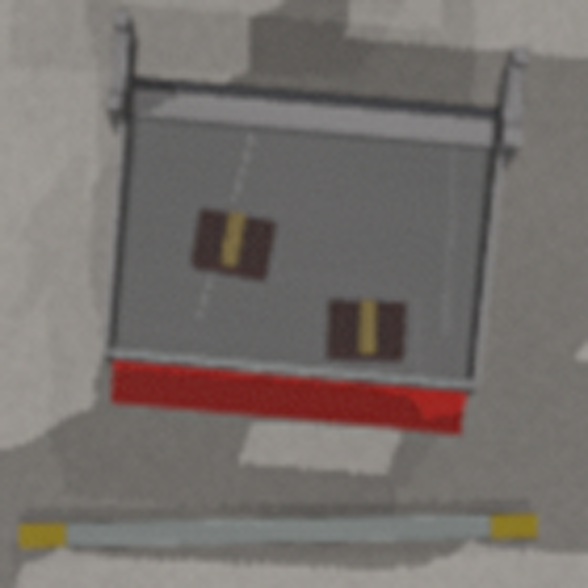

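View pics/crop1.png

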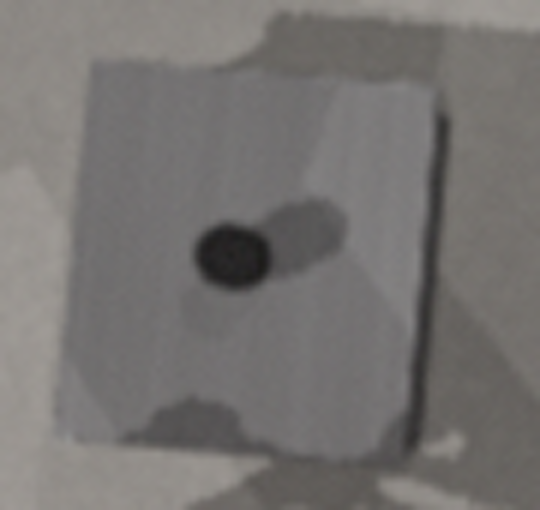

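Crop 0 shows the bin with its flap front corners at (112,402) and (460,432). The rear horns are at (120,25) and (519,55), the fins at (235,239) and (367,326), and the bar ends at (20,535) and (538,525). Crop 1 shows the lid corners at (93,62), (443,92), (408,458) and (57,438), with the knob at (233,256).

```bash
cat >> h.py <<'E'
def load(f):
    i=dict(np.load(f))
    for k in('fx','fy','cx','cy'): i[k]=float(i[k])
    return i
def tool(o=None):
    o=o or get_obs(); return np.array(o['ee_pos']),R.from_rotvec(o['orientation']).as_matrix()
def delta(target,yaw_axis=None):
    """cm shift in tool axes to world target (mm); jaw (tool y) direction angle now"""
    p,M=tool(); print('tcp',p.round(1),'yaw of tool y',np.degrees(np.arctan2(M[1,1],M[0,1])).round(2),'tilt',np.degrees(np.arccos(-M[2,2])).round(2),'shift cm',(M.T@(np.array(target)-p)/10).round(2))
E
python3 - <<'E'
from h import *
i=load('top0.npz')
c=lambda u,v,z:pt(i,270+u/4.2,130+v/4.2,z)
d=lambda u,v,z:pt(i,155+u/6,190+v/6,z)
obs=[((112,402),(-116,114,79)),((460,432),(-116,-114,79)),((120,25),(116,123,154)),((519,55),(116,-123,154)),((115,105),(64,123,154)),((508,150),(64,-123,154))]
A=np.array([c(*a,b[2])[:2] for a,b in obs]);B=np.array([b[:2] for a,b in obs],float)
a0,b0=A.mean(0),B.mean(0);H=(B-b0).T@(A-a0);th=np.arctan2(H[0,1]-H[1,0],H[0,0]+H[1,1])
Rm=np.array([[np.cos(th),-np.sin(th)],[np.sin(th),np.cos(th)]]);t=a0-Rm@b0
print('bin',t,np.degrees(th),(B@Rm.T+t-A).round(1).tolist())
for u in((235,239),(240,213),(229,265),(367,326),(369,299),(366,353)):
    w=c(*u,76);print('fin',w.round(1),(Rm.T@(w[:2]-t)).round(1))
e=[c(20,535,16),c(538,525,16)];print('bar',e,(e[0]+e[1])/2,'dir deg',np.degrees(np.arctan2(*(e[0]-e[1])[[1,0]])), np.linalg.norm(e[0]-e[1]))
k=[d(*u,68) for u in((93,62),(443,92),(408,458),(57,438))];print('pan',np.round(k,1).tolist(),np.mean(k,0),[np.degrees(np.arctan2(*(k[a]-k[b])[[1,0]])).round(1) for a,b in((0,1),(3,2),(0,3),(1,2))])
print('knob',d(233,256,98))
m=[pt(i,*u,2) for u in((430,199),(498,208),(489,283),(420,275))];print('mat',np.mean(m,0))
delta([444.5,363,150])
E
```

```text
bin [577.43601973 -30.47645047] -3.7667834463551086 [[-3.1, 2.2], [-4.6, -0.4], [2.2, -0.1], [-0.8, -0.6], [0.1, 1.7], [6.1, -2.7]]
fin [580.9  12.2  76. ] [ 0.6 42.8]
fin [598.    9.4  76. ] [17.9 41.1]
fin [563.8  15.6  76. ] [-16.7  45.1]
fin [526.2 -74.9  76. ] [-48.2 -47.7]
fin [543.8 -75.8  76. ] [-30.6 -47.4]
fin [508.6 -74.7  76. ] [-65.8 -48.6]
bar [array([385.23062345, 153.38342646,  16.        ]), array([ 401.49358771, -195.85849323,   16.        ])] [393.36210558 -21.23753339  16.        ] dir deg 92.66613633964401 349.6203690771311
pan [[534.1, 439.7, 68.0], [524.4, 278.1, 68.0], [356.6, 287.5, 68.0], [361.4, 448.2, 68.0]] [444.14943614 363.39868727  68.        ] [np.float64(86.6), np.float64(88.3), np.float64(-2.8), np.float64(-3.2)]
knob [444.9453285  362.37454646  98.        ]
mat [ 446.23133881 -370.57093641    2.        ]
tcp [188.  595.5 222. ] yaw of tool y 72.48 tilt 0.08 shift cm [-31.46 -14.44   7.22]
```

Emit:
{"api": "play_rows", "payload": {"plan": "8.78 0 0 0 0 0 -6.9; 8.78 0 0 0 0 0 -6.85; 8.78 -3.39 -2.69 1 0 0 0; 8.78 -3.39 -2.69 1 0 0 0; 8.78 -3.39 -2.69 1 0 0 0; 8.78 -3.39 -2.69 1 0 0 0; 8.78 -3.39 -2.69 1 0 0 0; 8.78 -3.39 -2.69 1 0 0 0; 8.78 -3.39 -2.69 1 0 0 0; 8.78 -3.39 -2.69 1 0 0 0; 8.78 0 0 0 0 0 0; 8.78 0 0 0 0 0 0"}}

```text
t: 1.6
ee_pos: [444.2, 363.5, 142.5]
orientation: [-0.104, -3.139, 0.0]
ft_force: [-1.2, 0.1, 0.3]
width: 88.0
```

```bash
python3 -c "
from h import *
delta([444.7,362.7,73])"
```

```text
tcp [444.2 363.5 142.5] yaw of tool y 86.2 tilt 0.03 shift cm [-0.06 -0.08  6.95]
```

Emit:
{"api": "play_rows", "payload": {"plan": "8.78 -0.06 -0.08 3.5 0 0 0; 8.78 0 0 2.4 0 0 0; 8.78 0 0 1 0 0 0; 8.78 0 0 0 0 0 0; 1.5 0 0 0 0 0 0; 1.5 0 0 0 0 0 0; 1.5 0 0 0 0 0 0; 1.5 0 0 0 0 0 0; 1.5 0 0 0 0 0 0; 1.5 0 0 -1 0 0 0; 1.5 0 0 -2 0 0 0; 1.5 0 0 -4 0 0 0; 1.5 0 0 -5 0 0 0; 1.5 0 0 -2 0 0 0; 1.5 0 0 0 0 0 0"}}

```text
t: 3.48
ee_pos: [445.8, 363.1, 215.6]
orientation: [0.103, 3.137, 0.003]
ft_force: [-0.4, -0.7, -4.2]
width: 30.1
```

```bash
python3 -c "
from h import *
delta([446,-370.5,212])"
```

```text
tcp [445.8 363.1 215.6] yaw of tool y 86.23 tilt 0.19 shift cm [ -4.85 -73.2    0.21]
```

Emit:
{"api": "play_rows", "payload": {"plan": "1.5 -0.3 -3.2 0 0 0 0; 1.5 -0.35 -5 0 0 0 0; 1.5 -0.35 -5 0 0 0 0; 1.5 -0.35 -5 0 0 0 0; 1.5 -0.35 -5 0 0 0 0; 1.5 -0.35 -5 0 0 0 0; 1.5 -0.35 -5 0 0 0 0; 1.5 -0.35 -5 0 0 0 0; 1.5 -0.35 -5 0 0 0 0; 1.5 -0.35 -5 0 0 0 0; 1.5 -0.35 -5 0 0 0 0; 1.5 -0.35 -5 0 0 0 0; 1.5 -0.35 -5 0 0 0 0; 1.5 -0.3 -5 0 0 0 0; 1.5 0 -3 0 0 0 0; 1.5 0 -2 0 0 0 0; 1.5 0 0 0 0 0 0; 1.5 0 0 0 0 0 0"}}

```text
t: 5.72
ee_pos: [444.6, -369.8, 213.1]
orientation: [-0.103, -3.139, -0.002]
ft_force: [0.6, 0.1, -2.7]
width: 29.6
```

```bash
python3 -c "
from h import *
delta([446,-370.5,19])
i=cam('side');save(i,'s1.png')"
```

```text
tcp [ 444.6 -369.8  213.1] yaw of tool y 86.25 tilt 0.09 shift cm [-0.17 -0.08 19.41]
```

View pics/s1.png

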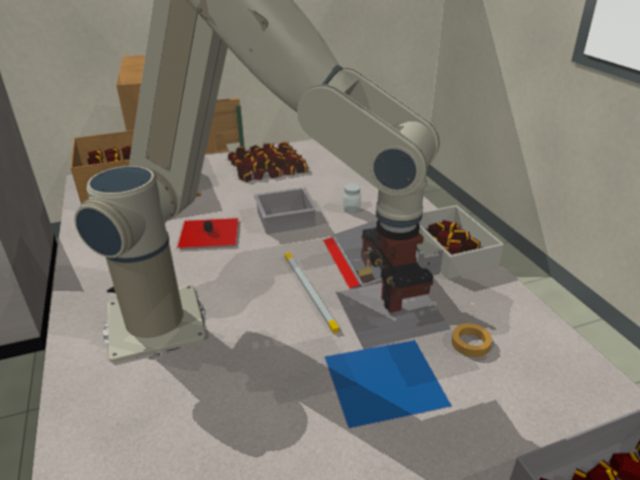

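The lid hangs level from the gripper (about (390,310)), and the pan at (285,207) is open and empty. Next I lower it onto the mat.

Emit:
{"api": "play_rows", "payload": {"plan": "1.5 0 0 4 0 0 0; 1.5 0 0 5 0 0 0; 1.5 0 0 5 0 0 0; 1.5 0 0 3 0 0 0; 1.5 0 0 1.5 0 0 0; 1.5 0 0 0.5 0 0 0; 1.5 0 0 0.4 0 0 0; 1.5 0 0 0 0 0 0; 1.5 0 0 0 0 0 0"}}

```text
t: 6.9
ee_pos: [445.9, -369.8, 23.1]
orientation: [0.103, 3.139, 0.001]
ft_force: [-2.2, 12.6, 20.6]
width: 29.5
```

Emit:
{"api": "play_rows", "payload": {"plan": "1.5 0 0 -0.4 0 0 0; 8.78 0 0 0 0 0 0; 8.78 0 0 0 0 0 0; 8.78 0 0 0 0 0 0; 8.78 0 0 -2 0 0 0; 8.78 0 0 -5 0 0 0; 8.78 0 0 -5 0 0 0; 8.78 0 0 0 0 0 0"}}

```text
t: 7.9
ee_pos: [447.2, -373.1, 149.0]
orientation: [0.103, 3.133, -0.009]
ft_force: [0.5, 0.2, 0.1]
width: 88.3
```

```bash
python3 -c "
from h import *
delta([391,140,100])
i=cam('side');save(i,'s2.png',(300,290,500,450),4)
C=cloud(i);r=C[330:440,320:460].reshape(-1,3);print(np.histogram(r[:,2],bins=range(-8,60,4)))
C=cloud(cam('top'));r=C[190:290,415:505].reshape(-1,3);s=r[(r[:,2]>7)&(r[:,2]<20)];print(cv2.minAreaRect(s[:,:2].astype(np.float32)),np.linalg.lstsq(np.c_[s[:,:2]-[446,-370],np.ones(len(s))],s[:,2],rcond=None)[0])
"
```

```text
tcp [ 447.2 -373.1  149. ] yaw of tool y 86.22 tilt 0.51 shift cm [ 9.02 50.85  4.55]
(array([   2, 1060, 7132, 2019,  183, 3162, 1223,   35,   74,   28,   18,
         23,   27,   84,   34,    0]), array([-8, -4,  0,  4,  8, 12, 16, 20, 24, 28, 32, 36, 40, 44, 48, 52, 56]))
((460.405517578125, -352.1544189453125), (202.7468719482422, 291.1998291015625), 81.26383209228516) [-4.67050497e-03 -3.80159558e-03  1.32443412e+01]
```

View pics/s2.png

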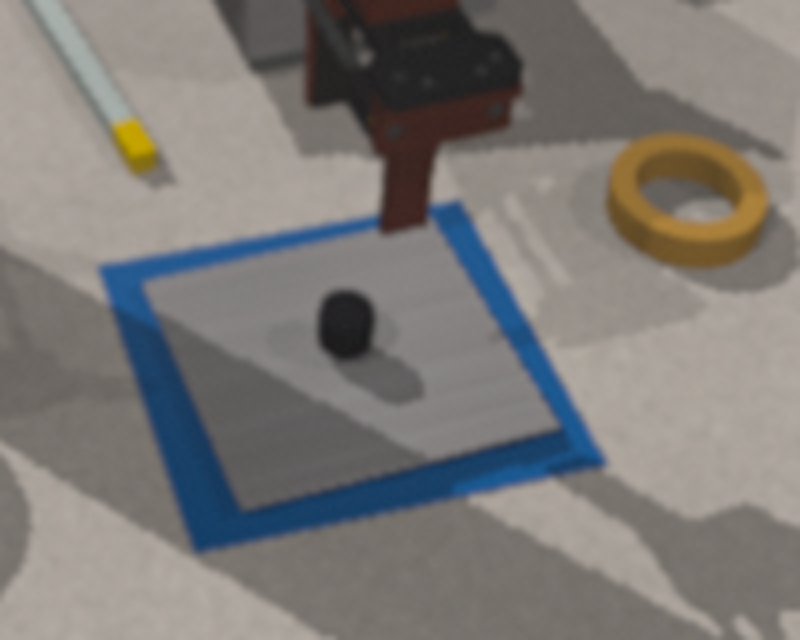

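The lid lies flat inside the mat, knob at (347,325) in the crop, plate top measured at z 13. Next is the bar.

Emit:
{"api": "play_rows", "payload": {"plan": "8.78 0.95 5.02 0 0 0 0; 8.78 0.95 5.02 0 0 0 0; 8.78 0.95 5.02 0 0 0 0; 8.78 0.95 5.02 0 0 0 0; 8.78 0.95 5.02 0 0 0 0; 8.78 0.95 5.02 0 0 0 0; 8.78 0.95 5.02 0 0 0 0; 8.78 0.95 5.02 0 0 0 0; 8.78 0.95 5.02 0 0 0 0; 8.78 0.95 5.02 0 0 0 0; 8.78 0 0 0 0 0 10.45; 8.78 0 0 0 0 0 10.45; 8.78 0 0 0 0 0 10.45; 8.78 0 0 0 0 0 10.45; 8.78 0 0 0 0 0 10.45; 8.78 0 0 0 0 0 10.45; 8.78 0 0 0 0 0 10.45; 8.78 0 0 0 0 0 10.4; 8.78 0 0 0 0 0 0"}}

```text
t: 10.38
ee_pos: [382.2, 135.9, 142.8]
orientation: [-2.166, -2.274, 0.003]
ft_force: [0.3, -0.4, -0.3]
width: 87.9
```

```bash
python3 -c "
from h import *
delta([386.2,133.6,2.5]);print(get_obs()['qpos'])"
```

```text
tcp [382.2 135.9 142.8] yaw of tool y 2.77 tilt 0.14 shift cm [-0.24  0.42 14.03]
[ 3.12223773e-01  2.36670036e-01  2.15402701e+00 -1.82118121e-05
  7.53416137e-01  2.63861302e-01]
```

Emit:
{"api": "play_rows", "payload": {"plan": "8.78 -0.24 0.42 4 0 0 0; 8.78 0 0 5 0 0 0; 8.78 0 0 3.5 0 0 0; 8.78 0 0 1 0 0 0; 8.78 0 0 0.5 0 0 0; 8.78 0 0 0 0 0 0; 0.5 0 0 0 0 0 0; 0.5 0 0 0 0 0 0; 0.5 0 0 0 0 0 0; 0.5 0 0 0 0 0 0; 0.5 0 0 0 0 0 0; 0.5 0 0 0 0 0 0; 0.5 0 0 0 0 0 0"}}

```text
t: 12.0
ee_pos: [387.4, 134.0, 3.6]
orientation: [-2.169, -2.273, 0.0]
ft_force: [-0.4, -0.4, -0.6]
width: 21.3
```

Emit:
{"api": "play_rows", "payload": {"plan": "0.5 0 0 0 0 0 0; 0.5 0 0 0 0 0 0; 0.5 0 0 0 0 0 0; 0.5 0 0 -1 0 0 0; 0.5 0 0 -1.5 0 0 0; 0.5 0 0 -1.5 0 0 6.4; 0.5 0 0 0 0 0 0; 0.5 0 0 0 0 0 0"}}

```text
t: 13.0
ee_pos: [387.4, 134.0, 43.7]
orientation: [2.29, 2.15, 0.0]
ft_force: [-0.5, -0.2, -1.5]
width: 15.8
```

```bash
python3 -c "
from h import *
delta([386.2,133.6,2.5]);
i=cam('side');save(i,'s3.png',(260,200,460,350),4)
np.savez('s3.npz',**i)"
```

```text
tcp [387.4 134.   43.7] yaw of tool y -3.6 tilt 0.02 shift cm [-0.05 -0.12  4.12]
```

View pics/s3.png

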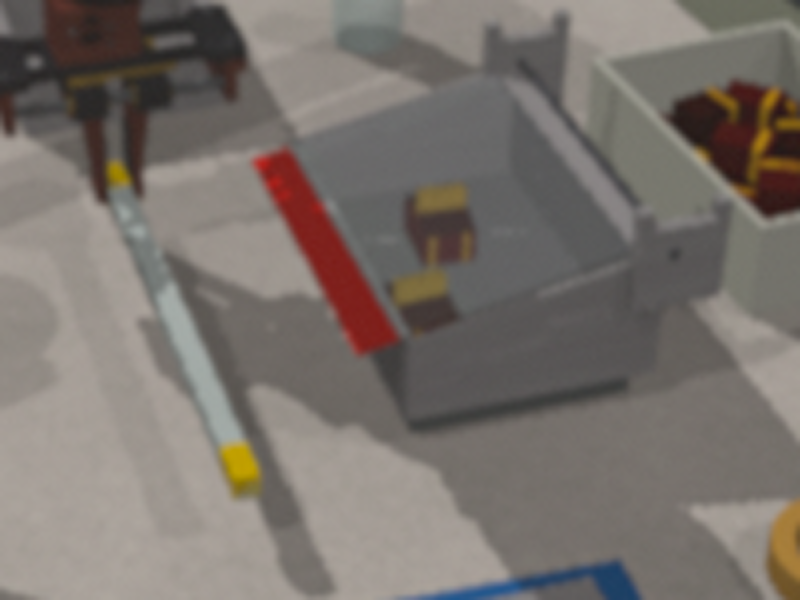

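The bar hangs from the gripper at (118,180), with its far yellow end at (240,468). The boxes are at (440,225) and (425,298), and the flap strip runs from (275,155) to (375,345). I'll check the sag from the yellow-end depth.

```bash
cat >> h.py <<'E'
def yellow(im,lo=(0,0,640,480)):
    p=im['pixels'].astype(int);C=cloud(im);m=(p[:,:,0]>150)&(p[:,:,1]>120)&(p[:,:,2]<60)
    x0,y0,x1,y1=lo;k=np.zeros_like(m);k[y0:y1,x0:x1]=1;m&=k
    n,l,s,c=cv2.connectedComponentsWithStats(m.astype(np.uint8))
    for j in range(1,n):
        if s[j,4]>8:
            q=C[l==j];print('yel px',c[j].round(1),s[j,4],'med',np.median(q,0).round(1),'min',q.min(0).round(1),'max',q.max(0).round(1))
E
python3 - <<'E'
from h import *
i=load('s3.npz');yellow(i,(270,220,340,340))
j=cam('top');yellow(j,(250,200,430,330))
from numpy.linalg import inv
def proj(im,X):
    M=att(im);r=cv2.Rodrigues(M.T)[0];return cv2.projectPoints(np.array([X],float),r,-M.T@np.array(im['eye']),im['K'],np.array(im['distortion'],float))[0].ravel()
far=np.array([387.4-np.cos(np.radians(86.4))*330,134-np.sin(np.radians(86.4))*330,48])
for z in(56,48,40):print(proj(i,far+[0,0,z-48]),'crop',(proj(i,far+[0,0,z-48])-[260,200])*4)
E
```

```text
yel px [319.6 315.3] 62 med [ 366.2 -181.    57.7] min [   63.2 -1045.3     7.7] max [ 395.5 -115.1  851.1]
yel px [393.5 267.1] 34 med [ 367.5 -179.6   55.2] min [ 362.1 -191.2   50.5] max [ 372.7 -166.1   59.5]
[322.01796477 320.13701405] crop [248.07185907 480.54805621]
[322.0420519  322.75325013] crop [248.1682076  491.01300052]
[322.06596846 325.35007744] crop [248.26387385 501.40030977]
```

Emit:
{"api": "play_rows", "payload": {"plan": "0.5 1.3 3.0 0 0 0 0; 0.5 0 4.0 0 0 0 0; 0.5 0 2.9 0 0 0 0; 0.5 0 0 0 0 0 0; 0.5 0 0 -1.5 0 0 0; 0.5 0 0 -1.5 0 0 0; 0.5 0 0 -1.5 0 0 0; 0.5 0 0 -1.5 0 0 0; 0.5 0 0 0 0 0 0"}}

```text
t: 14.22
ee_pos: [487.9, 140.8, 105.3]
orientation: [2.291, 2.147, 0.004]
ft_force: [1.2, -0.4, -1.1]
width: 15.7
```

```bash
cat >> h.py <<'E'
BT=np.array([577.4,-30.5]);BA=np.radians(-3.77);BR=np.array([[np.cos(BA),-np.sin(BA)],[np.sin(BA),np.cos(BA)]])
def binf(p): return np.r_[BR.T@(np.array(p)[:2]-BT),p[2]]
E
python3 -c "
from h import *
delta([386.2,133.6,2.5]);p,_=tool();print(binf(p))
i=cam('side');save(i,'s4.png',(260,180,460,330),4);yellow(i,(270,180,400,340))
i=cam('top');yellow(i,(250,180,430,330))"
```

```text
tcp [487.9 140.8 105.3] yaw of tool y -3.71 tilt 0.18 shift cm [ -1.39 -10.14  10.25]
[-100.53431128  165.08446169  105.33511501]
yel px [358.5 283.7] 56 med [ 465.8 -174.   119.1] min [ 457.9 -187.4  115.7] max [ 474.9 -157.5  123. ]
yel px [394.3 229.3] 45 med [ 467.1 -170.6  116.5] min [ 459.8 -184.3  109.9] max [ 472.6 -159.5  121.5]
```

View pics/s4.png

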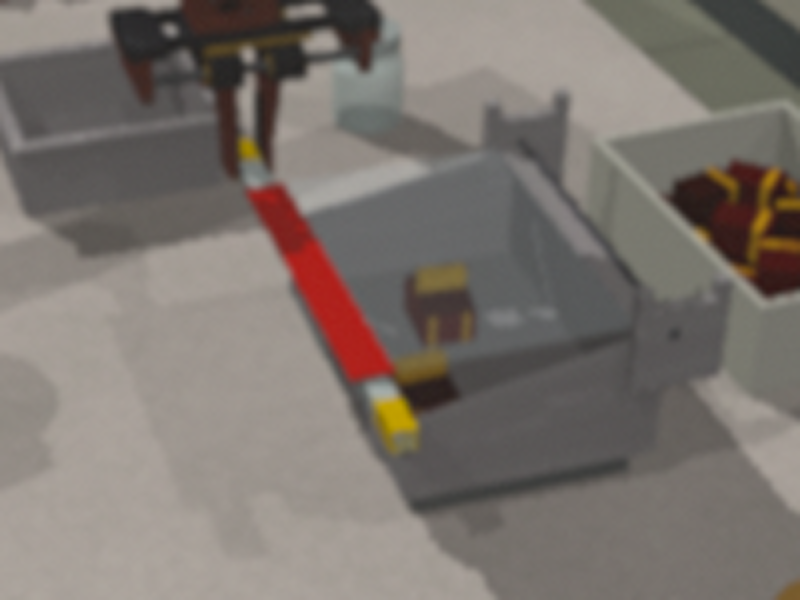

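The flap strip (320,285) rests on the bar and is lifted. The bar is level, with its far end at (397,422).

Emit:
{"api": "play_rows", "payload": {"plan": "0.5 0 0.55 -2 0 0 0; 0.5 0 0.3 -2 0 0 0; 0.5 0 0.4 -2 0 0 0; 0.5 0 0.8 -2 0 0 0; 0.5 0 0.9 -2 0 0 0; 0.5 0 1.15 -1.6 0 0 0; 0.5 0 1.15 -1.6 0 0 0; 0.5 0 1.5 -1.25 0 0 0; 0.5 0 1.5 -1.25 0 0 0; 0.5 0 1.4 -0.75 0 0 0; 0.5 0 1.4 -0.75 0 0 0; 0.5 0 1.4 -0.5 0 0 0; 0.5 0 1.4 -0.5 0 0 0; 0.5 0 1.1 -0.2 0 0 0; 0.5 0 1.1 -0.2 0 0 0; 0.5 0 0.9 0.1 0 0 0; 0.5 0 0.9 0.1 0 0 0; 0.5 0 0 0 0 0 0; 0.5 0 0 0 0 0 0"}}

```text
t: 16.7
ee_pos: [664.9, 129.0, 287.4]
orientation: [-2.292, -2.148, 0.001]
ft_force: [-0.7, 0.4, -0.5]
width: 15.5
```

```bash
python3 -c "
from h import *
delta([386.2,133.6,2.5]);p,_=tool();print(binf(p))
i=cam('side');save(i,'s5.png',(260,80,500,260),3.3);yellow(i,(270,80,500,340))
i=cam('top');yellow(i,(250,100,430,330))"
```

```text
tcp [664.9 129.  287.4] yaw of tool y -3.72 tilt 0.04 shift cm [ -1.34 -27.82  28.51]
[ 76.8019047  164.86890056 287.44782174]
yel px [435.1 203.9] 37 med [ 642.4 -180.8  299.8] min [ 634.5 -193.4  298.1] max [ 652.3 -167.3  301.1]
yel px [364.2 269. ] 14 med [527.  -74.   78.7] min [512.4 -77.3  75.8] max [539.3 -69.7  81.1]
yel px [469.9 331.5] 122 med [ 693.9 -319.4   26.4] min [ 640.6 -359.3   21.5] max [ 722.7 -296.2   29.7]
yel px [409.9 145.6] 54 med [ 642.7 -179.5  299.6] min [ 637.1 -190.8  296.2] max [ 650.3 -170.2  304.2]
yel px [325.  186.2] 21 med [583.6  14.7  75.1] min [569.1  12.1  71. ] max [597.   17.5  84.8]
yel px [357.  207.5] 26 med [526.6 -74.   77.4] min [511.6 -76.7  70.5] max [541.4 -71.   83.9]
```

View pics/s5.png

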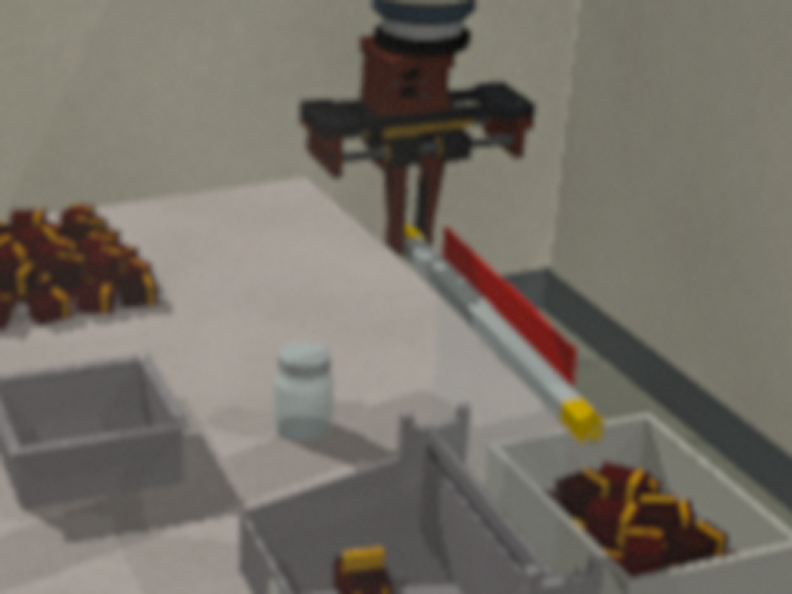

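The bar (580,418 at its far end) stands in front of the raised flap, level and above the notch height. Next I lower it.

Emit:
{"api": "play_rows", "payload": {"plan": "0.5 0 0.3 1 0 0 0; 0.5 0 0.3 1.5 0 0 0; 0.5 0 0.3 1.5 0 0 0; 0.5 0 0 1.5 0 0 0; 0.5 0 0 1.5 0 0 0; 0.5 0 0 1.5 0 0 0; 0.5 0 0 1.2 0 0 0; 0.5 0 0 1.2 0 0 0; 0.5 0 0 0.8 0 0 0; 0.5 0 0 0 0 0 0; 0.5 0 0 0 0 0 0"}}

```text
t: 18.18
ee_pos: [674.3, 128.4, 170.9]
orientation: [2.292, 2.148, 0.0]
ft_force: [-1.1, 0.4, -1.9]
width: 15.3
```

```bash
python3 -c "
from h import *
delta([386.2,133.6,2.5]);p,_=tool();print(binf(p))
i=cam('side');save(i,'s6.png',(340,140,500,260),5);yellow(i,(270,80,500,340))
i=cam('top');yellow(i,(250,100,430,330));C=cloud(i);save(i,'t6.png',(270,110,420,170),5)
for n,(u0,u1) in dict(L=(290,312),R=(385,402)).items():
  r=C[130:172,u0:u1].reshape(-1,3);r=r[(r[:,2]>143)&(r[:,2]<160)];print(n,[(binf(q).round(0)).tolist() for q in r])"
```

```text
tcp [674.3 128.4 170.9] yaw of tool y -3.72 tilt 0.02 shift cm [ -1.35 -28.78  16.83]
[ 86.21679903 164.93564688 170.92240491]
yel px [433.7 247.5] 50 med [ 650.8 -186.2  184.7] min [ 643.3 -198.   180.5] max [ 659.  -170.4  187.5]
yel px [364.4 269. ] 13 med [528.9 -72.8  78.8] min [512.4 -77.7  75.3] max [540.4 -68.5  81.2]
yel px [461.  330.5] 77 med [ 662.3 -310.3   26.3] min [   63.2 -1045.3    22.8] max [ 713.3 -295.9  851.1]
yel px [487.6 337.6] 18 med [ 713.7 -354.2   26.5] min [ 708.3 -361.3   23.9] max [ 719.5 -346.2   29. ]
yel px [404.1 153.7] 57 med [ 652.  -183.2  182.1] min [ 645.8 -196.3  178.5] max [ 659.7 -170.7  188.4]
yel px [325.  186.2] 21 med [583.2  14.8  75.5] min [569.   12.   70.3] max [597.8  17.5  82.1]
yel px [357.1 207.6] 25 med [525.2 -73.9  76.1] min [511.4 -76.9  70.7] max [541.5 -70.9  83. ]
L [[119.0, 122.0, 154.0], [116.0, 122.0, 155.0]]
R [[121.0, -120.0, 159.0], [123.0, -123.0, 151.0], [122.0, -125.0, 157.0], [118.0, -120.0, 158.0], [120.0, -123.0, 153.0], [120.0, -126.0, 153.0], [116.0, -121.0, 156.0], [116.0, -123.0, 159.0], [117.0, -126.0, 154.0], [114.0, -118.0, 155.0], [114.0, -121.0, 154.0], [114.0, -123.0, 156.0], [114.0, -126.0, 156.0], [112.0, -119.0, 151.0], [114.0, -122.0, 145.0], [113.0, -124.0, 151.0], [111.0, -122.0, 147.0], [107.0, -123.0, 144.0], [104.0, -123.0, 144.0], [77.0, -120.0, 146.0], [70.0, -117.0, 154.0], [69.0, -119.0, 157.0], [70.0, -122.0, 154.0], [71.0, -125.0, 153.0], [67.0, -117.0, 156.0], [67.0, -120.0, 155.0], [68.0, -123.0, 152.0], [67.0, -125.0, 157.0], [64.0, -118.0, 154.0], [65.0, -123.0, 153.0], [64.0, -125.0, 158.0], [64.0, -116.0, 145.0], [62.0, -118.0, 152.0], [61.0, -120.0, 157.0], [62.0, -123.0, 154.0], [62.0, -125.0, 155.0], [61.0, -116.0, 145.0], [61.0, -119.0, 145.0], [62.0, -122.0, 144.0], [61.0, -124.0, 150.0]]
```

View pics/s6.png

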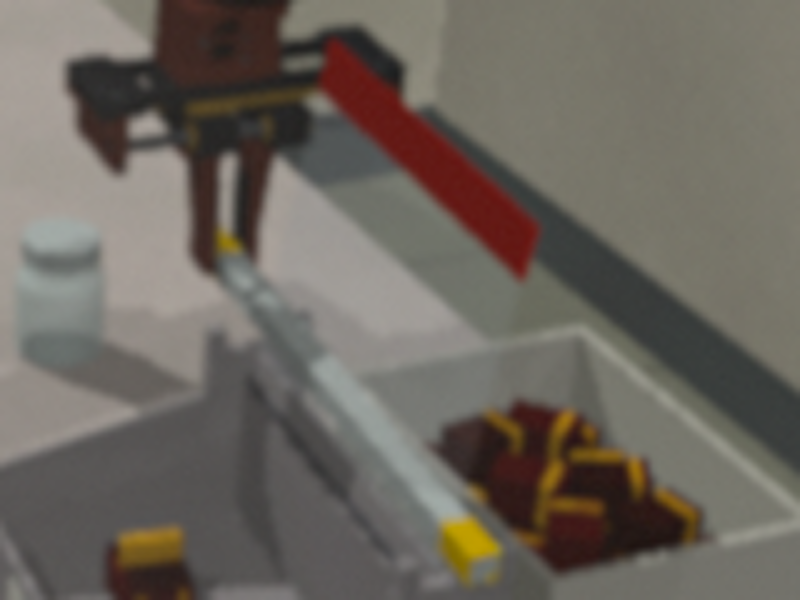

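Emit:
{"api": "play_rows", "payload": {"plan": "0.5 0 0 0.8 0 0 0; 0.5 0 0 0.8 0 0 0; 0.5 0 0 0.6 0 0 0; 0.5 0 0 0.4 0 0 0; 0.5 0 0 0 0 0 0; 0.5 0 0 0 0 0 0"}}

```text
t: 19.02
ee_pos: [674.0, 128.3, 144.5]
orientation: [-2.292, -2.148, 0.001]
ft_force: [-1.3, -0.2, -0.4]
width: 15.6
```

```bash
python3 -c "
from h import *
p,_=tool();print(binf(p))
i=cam('side');yellow(i,(400,200,460,300))
i=cam('top');yellow(i,(390,100,430,180))"
```

```text
[ 85.93193106 164.82308296 144.51888417]
yel px [432.5 256.6] 53 med [ 650.2 -185.6  159.2] min [ 641.9 -199.3  153.6] max [ 659.5 -169.5  163.1]
yel px [402.8 156.1] 54 med [ 652.2 -184.4  156.4] min [ 644.9 -196.7  150.1] max [ 658.4 -171.3  160.9]
```

Emit:
{"api": "play_rows", "payload": {"plan": "3 0 0 0.1 0 0 0; 5 0 0 0 0 0 0; 6 0 0 0 0 0 0; 6 0 0 -1 0 0 0; 6 0 0 -2 0 0 0; 6 0 0 -4 0 0 0; 6 0 0 -5 0 0 0; 6 0 0 -5 0 0 0; 6 0 0 0 0 0 0"}}

```text
t: 20.25
ee_pos: [676.7, 128.8, 321.0]
orientation: [2.288, 2.144, 0.015]
ft_force: [-0.1, 0.0, 0.0]
width: 59.9
```

```bash
python3 -c "
from h import *
delta([0,0,0]);p,_=tool();print(binf(p),get_obs()['qpos'])
i=cam('side');save(i,'s7.png',(240,110,520,320),2.85);yellow(i,(260,140,460,300))
i=cam('top');yellow(i,(270,100,430,220))"
```

```text
tcp [676.7 128.8 321. ] yaw of tool y -3.72 tilt 0.64 shift cm [-17.33 -67.03  31.34]
[ 88.61607762 165.4742811  321.02615261] [ 1.70801176e-01  4.28833099e-01  1.38931132e+00 -1.74589475e-05
  1.31234406e+00  2.35754754e-01]
yel px [380.5 196.5] 16 med [665.4 132.3 160. ] min [658.2 123.5 157.5] max [670.8 146.3 162.7]
yel px [430.5 256.6] 49 med [ 644.9 -183.8  159.3] min [ 637.6 -199.9  156.5] max [ 656.9 -171.2  162.7]
yel px [364.2 269. ] 14 med [524.4 -74.1  79.9] min [511.3 -79.9  76.3] max [540.8 -70.7  84. ]
yel px [402.5 157.9] 52 med [ 647.1 -183.4  157.3] min [ 640.5 -197.4  151.1] max [ 654.5 -171.7  162.4]
yel px [325.  186.2] 21 med [583.2  14.7  76.2] min [568.7  12.1  70.2] max [597.   17.4  81.5]
yel px [357.1 207.4] 26 med [526.4 -73.9  77.5] min [511.7 -76.8  73.7] max [541.3 -71.1  81.1]
```

View pics/s7.png

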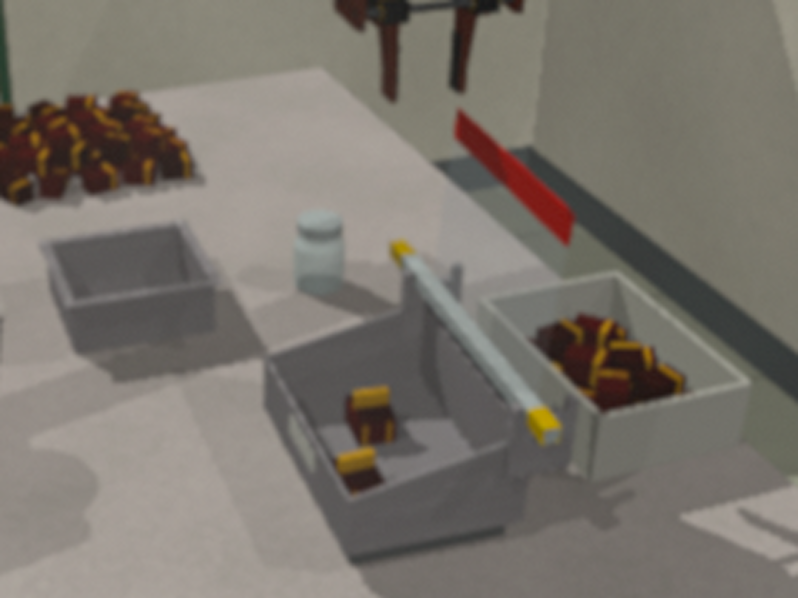

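The bar lies in both notches and the flap is up at (515,180). Two boxes, at (372,415) and (355,465), are in the bin, and the jar is untouched.

Emit:
{"api": "play_rows", "payload": {"plan": "4.5 0 -4.3 0 0 0 0; 4.5 0 -4.3 0 0 0 0; 4.5 -4 0 3.5 0 0 0; 4.5 -4 0 3.5 0 0 0; 4.5 -4 0 3.5 0 0 0; 4.5 0 0 0 0 0 -10.45; 4.5 0 0 0 0 0 -10.45; 4.5 0 0 0 0 0 -10.45; 4.5 0 0 0 0 0 -10.45; 4.5 0 0 0 0 0 -10.45; 4.5 0 0 0 0 0 -10.45; 4.5 0 0 0 0 0 -10.45; 4.5 0 0 0 0 0 -10.25; 4.5 0 0 0 0 0 0; 4.5 0 0 0 0 0 0"}}

```text
t: 22.22
ee_pos: [580.0, 14.2, 208.0]
orientation: [-0.288, -3.127, 0.0]
ft_force: [-0.7, 0.2, -0.5]
width: 45.0
```

```bash
python3 -c "
from h import *
delta([583.5,14.5,59]);i=cam('side');yellow(i,(300,140,420,300))"
```

```text
tcp [580.   14.2 208. ] yaw of tool y 79.48 tilt 0.09 shift cm [-0.36  0.1  14.89]
yel px [381.8 196.9] 9 med [666.2 127.9 160.4] min [662.1 122.9 158.5] max [671.9 143.4 162.8]
yel px [364.3 269.1] 14 med [526.4 -73.7  78.7] min [512.3 -77.7  77.9] max [539.4 -71.1  81. ]
```

Emit:
{"api": "play_rows", "payload": {"plan": "4.5 -0.35 0.1 5 0 0 0; 4.5 0 0 5 0 0 0; 4.5 0 0 3.5 0 0 0; 4.5 0 0 1.35 0 0 0; 4.5 0 0 0 0 0 0; 0.3 0 0 0 0 0 0; 0.3 0 0 0 0 0 0; 0.3 0 0 0 0 0 0; 0.3 0 0 0 0 0 0; 0.3 0 0 0 0 0 0; 0.3 0 0 -1 0 0 0; 0.3 0 0 -3 0 0 0; 0.3 0 0 -5 0 0 0; 0.3 0 0 -5 0 0 0; 0.3 0 0 -2 0 0 0; 0.3 0 0 0 0 0 0"}}

```text
t: 24.28
ee_pos: [585.2, 14.5, 222.2]
orientation: [0.282, 3.125, 0.001]
ft_force: [-0.0, 0.3, -0.3]
width: 10.0
```

```bash
python3 -c "
from h import *
delta([482,361,215])"
```

```text
tcp [585.2  14.5 222.2] yaw of tool y 79.68 tilt 0.22 shift cm [16.36 32.24  0.68]
```

Emit:
{"api": "play_rows", "payload": {"plan": "0.3 1.04 2.03 0 0 0 0; 0.3 2.04 4.03 0 0 0 0; 0.3 2.04 4.03 0 0 0 0; 0.3 2.04 4.03 0 0 0 0; 0.3 2.04 4.03 0 0 0 0; 0.3 2.04 4.03 0 0 0 0; 0.3 2.04 4.03 0 0 0 0; 0.3 2.04 4.03 0 0 0 0; 0.3 1.0 2.0 0 0 0 -7; 0.3 0 0 0 0 0 0; 0.3 0 0 0 0 0 0"}}

```text
t: 25.65
ee_pos: [481.0, 360.0, 219.1]
orientation: [-0.094, -3.139, 0.002]
ft_force: [-0.4, 0.9, -0.1]
width: 9.8
```

```bash
python3 -c "
from h import *
delta([482,361,35.5]);i=cam('top');yellow(i,(150,140,420,270))"
```

```text
tcp [481.  360.  219.1] yaw of tool y 86.56 tilt 0.12 shift cm [-0.12  0.14 18.36]
yel px [278.5 147.1] 50 med [667.7 135.3 157.3] min [660.2 123.2 153.8] max [674.4 147.5 162.5]
yel px [356.9 206.5] 23 med [530.3 -73.6  77.1] min [511.3 -76.7  71.9] max [541.4 -70.8  83.3]
```

Emit:
{"api": "play_rows", "payload": {"plan": "0.3 -0.1 0.1 4 0 0 0; 0.3 0 0 5 0 0 0; 0.3 0 0 5 0 0 0; 0.3 0 0 3 0 0 0; 0.3 0 0 1 0 0 0; 0.3 0 0 0.4 0 0 0; 0.3 0 0 0 0 0 0; 0.3 0 0 0 0 0 0; 3.5 0 0 0 0 0 0; 3.5 0 0 0 0 0 0; 3.5 0 0 -1 0 0 0; 3.5 0 0 -3 0 0 0; 3.5 0 0 -5 0 0 0; 3.5 0 0 -5 0 0 0; 3.5 0 0 -4 0 0 0; 3.5 0 0 0 0 0 0"}}

```text
t: 27.7
ee_pos: [484.2, 363.2, 220.5]
orientation: [0.091, 3.134, 0.007]
ft_force: [0.0, -0.2, -0.3]
width: 35.3
```

```bash
python3 -c "
from h import *
delta([526.5,-73.8,215]);i=cam('side');save(i,'s8.png',(240,150,480,330),3.3);yellow(i,(240,140,480,300));i=cam('top');yellow(i,(150,140,420,270))"
```

```text
tcp [484.2 363.2 220.5] yaw of tool y 86.68 tilt 0.43 shift cm [ -6.75 -43.39   0.39]
yel px [380.  196.6] 21 med [663.  133.3 159.2] min [659.  124.2 155.3] max [672.8 147.1 162.6]
yel px [364.5 269. ] 14 med [525.9 -74.9  78.9] min [512.  -79.4  76.7] max [541.7 -69.   82.5]
yel px [278.6 147.1] 51 med [668.1 134.3 157. ] min [660.4 121.2 153.2] max [674.1 147.3 162.9]
yel px [356.8 206.6] 23 med [530.6 -73.6  75.4] min [511.3 -76.9  71.7] max [541.8 -70.8  81.2]
```

View pics/s8.png

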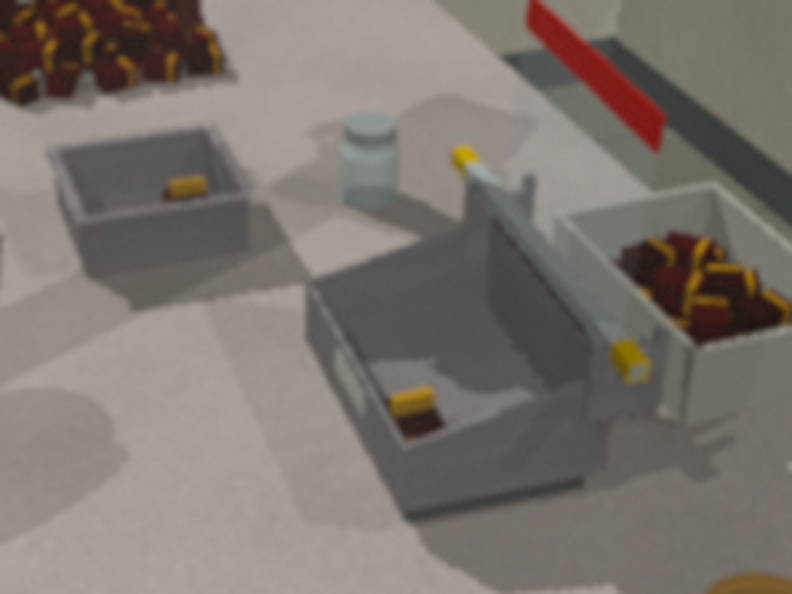

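Box one stands upright in the pan (fin at (187,187)). The second, at (412,405), has not moved and is the last one.

Emit:
{"api": "play_rows", "payload": {"plan": "4.5 -0.35 -2.4 0 0 0 0; 4.5 -0.75 -4.82 0 0 0 0; 4.5 -0.75 -4.82 0 0 0 0; 4.5 -0.75 -4.82 0 0 0 0; 4.5 -0.75 -4.82 0 0 0 0; 4.5 -0.75 -4.82 0 0 0 0; 4.5 -0.75 -4.82 0 0 0 0; 4.5 -0.75 -4.82 0 0 0 0; 4.5 -0.75 -4.82 0 0 0 0; 4.5 -0.4 -2.4 0 0 0 -1.5; 4.5 0 0 0 0 0 0; 4.5 0 0 0 0 0 0"}}

```text
t: 29.3
ee_pos: [523.6, -74.8, 215.3]
orientation: [-0.051, -3.139, -0.001]
ft_force: [-0.2, 0.9, -0.5]
width: 44.6
```

```bash
python3 -c "
from h import *
delta([526.5,-73.8,59]);i=cam('side');yellow(i,(300,140,420,300))"
```

```text
tcp [523.6 -74.8 215.3] yaw of tool y 88.12 tilt 0.12 shift cm [-0.32  0.1  15.62]
yel px [364.6 269.1] 14 med [527.1 -74.8  79.1] min [511.  -77.7  76.5] max [542.  -71.   82.1]
```

Emit:
{"api": "play_rows", "payload": {"plan": "4.5 -0.3 0.1 5 0 0 0; 4.5 0 0 5 0 0 0; 4.5 0 0 4 0 0 0; 4.5 0 0 1.6 0 0 0; 4.5 0 0 0 0 0 0; 0.3 0 0 0 0 0 0; 0.3 0 0 0 0 0 0; 0.3 0 0 0 0 0 0; 0.3 0 0 0 0 0 0; 0.3 0 0 0 0 0 0; 0.3 0 0 -1 0 0 0; 0.3 0 0 -3 0 0 0; 0.3 0 0 -5 0 0 0; 0.3 0 0 -5 0 0 0; 0.3 0 0 -2 0 0 0; 0.3 0 0 0 0 0 0; 0.3 0 0 0 0 0 0"}}

```text
t: 31.48
ee_pos: [527.0, -73.9, 219.3]
orientation: [-0.05, -3.14, -0.0]
ft_force: [0.6, 0.3, -0.9]
width: 10.1
```

```bash
python3 -c "
from h import *
delta([406,365,215])"
```

```text
tcp [527.  -73.9 219.3] yaw of tool y 88.18 tilt 0.08 shift cm [13.49 43.48  0.46]
```

Emit:
{"api": "play_rows", "payload": {"plan": "0.3 0.65 2.15 0 0 0 0; 0.3 1.35 4.35 0 0 0 0; 0.3 1.35 4.35 0 0 0 0; 0.3 1.35 4.35 0 0 0 0; 0.3 1.35 4.35 0 0 0 0; 0.3 1.35 4.35 0 0 0 0; 0.3 1.35 4.35 0 0 0 0; 0.3 1.35 4.35 0 0 0 0; 0.3 1.35 4.35 0 0 0 0; 0.3 1.35 4.35 0 0 0 0; 0.3 0.65 2.15 0 0 0 0; 0.3 0 0 0 0 0 0; 0.3 0 0 0 0 0 0"}}

```text
t: 33.1
ee_pos: [406.6, 363.6, 219.0]
orientation: [-0.05, -3.139, 0.003]
ft_force: [0.3, -1.3, -0.0]
width: 9.9
```

```bash
python3 -c "
from h import *
delta([406,365,35])"
```

```text
tcp [406.6 363.6 219. ] yaw of tool y 88.18 tilt 0.14 shift cm [ 0.04  0.17 18.4 ]
```

Emit:
{"api": "play_rows", "payload": {"plan": "0.3 0 0.1 4 0 0 0; 0.3 0 0 5 0 0 0; 0.3 0 0 5 0 0 0; 0.3 0 0 3 0 0 0; 0.3 0 0 1 0 0 0; 0.3 0 0 0.4 0 0 0; 0.3 0 0 0 0 0 0; 0.3 0 0 0 0 0 0; 3.5 0 0 0 0 0 0; 3.5 0 0 0 0 0 0; 3.5 0 0 -1 0 0 0; 3.5 0 0 -3 0 0 0; 3.5 0 0 -5 0 0 0; 3.5 0 0 -5 0 0 0; 3.5 0 0 -4 0 0 0; 3.5 0 0 0 0 0 0; 3.5 0 0 0 0 0 0"}}

```text
t: 35.22
ee_pos: [406.7, 365.2, 215.9]
orientation: [-0.05, -3.141, 0.001]
ft_force: [-0.6, -0.4, -0.4]
width: 34.4
```

```bash
python3 -c "
from h import *
i=cam('side');save(i,'s9.png',(230,150,470,330),3.3);yellow(i,(240,140,480,300));i=cam('top');yellow(i,(150,140,430,270))
w=BT+BR@np.array([79,163]);print(w);delta([*w,320])
C=cloud(i);r=C[195:275,160:235].reshape(-1,3);r=r[(r[:,2]>45)&(r[:,2]<56)];print(np.round(r,0).tolist())"
```

```text
yel px [379.9 196.6] 20 med [663.3 134.1 159.4] min [655.2 115.5 156.6] max [668.9 146.3 162.9]
yel px [430.5 256.6] 49 med [ 644.7 -184.2  159.4] min [   63.2 -1045.3   154.5] max [ 656.3 -168.3  851.1]
yel px [278.6 147.1] 51 med [667.8 134.5 157.1] min [660.9 121.1 152.7] max [674.3 147.  160.8]
yel px [402.6 158. ] 51 med [ 647.3 -184.2  157.4] min [ 640.8 -197.7  150.5] max [ 653.7 -171.4  161.8]
yel px [184.  215.1] 27 med [496.  406.4  51.2] min [376.  -15.9  44.7] max [ 510.3  410.1 1350.6]
[666.94653189 126.95290924]
tcp [406.4 364.9 214.8] yaw of tool y 88.18 tilt 0.15 shift cm [-26.78 -22.97 -10.53]
[[524.0, 433.0, 49.0], [524.0, 430.0, 50.0], [524.0, 428.0, 49.0], [523.0, 420.0, 54.0], [520.0, 431.0, 54.0], [521.0, 432.0, 45.0], [522.0, 397.0, 49.0], [522.0, 394.0, 49.0], [521.0, 389.0, 55.0], [518.0, 432.0, 51.0], [520.0, 367.0, 46.0], [520.0, 363.0, 48.0], [520.0, 360.0, 50.0], [520.0, 357.0, 50.0], [520.0, 354.0, 52.0], [516.0, 434.0, 46.0], [518.0, 336.0, 47.0], [518.0, 326.0, 50.0], [518.0, 323.0, 53.0], [518.0, 319.0, 55.0], [512.0, 433.0, 56.0], [513.0, 433.0, 48.0
[... 864 characters left out ...]
7.0, 434.0, 49.0], [488.0, 412.0, 49.0], [488.0, 409.0, 50.0], [488.0, 406.0, 50.0], [485.0, 436.0, 45.0], [485.0, 411.0, 52.0], [485.0, 407.0, 54.0], [485.0, 403.0, 52.0], [486.0, 402.0, 45.0], [481.0, 434.0, 51.0], [482.0, 412.0, 50.0], [482.0, 408.0, 54.0], [482.0, 404.0, 55.0], [482.0, 402.0, 53.0], [479.0, 436.0, 51.0], [479.0, 434.0, 49.0], [479.0, 409.0, 56.0], [479.0, 408.0, 51.0], [480.0, 406.0, 49.0], [480.0, 404.0, 46.0], [476.0, 433.0, 51.0], [473.0, 436.0, 51.0], [473.0, 434.0, 50.0], [471.0, 435.0, 46.0], [467.0, 435.0, 52.0], [464.0, 435.0, 53.0], [462.0, 436.0, 50.0], [459.0, 436.0, 50.0], [456.0, 436.0, 49.0], [369.0, 379.0, 50.0], [367.0, 345.0, 49.0], [365.0, 311.0, 51.0]]
```

View pics/s9.png

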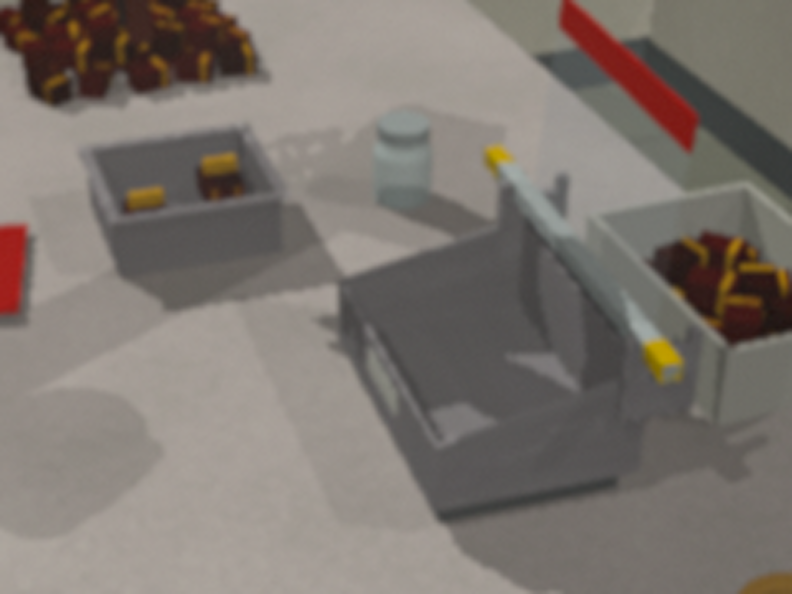

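Both boxes stand upright in the pan, fins at (145,197) and (218,163); the first was nudged aside but is still inside. The flap is still propped. Next I take out the bar.

Emit:
{"api": "play_rows", "payload": {"plan": "6 0 0 0 0 0 10.2; 6 0 0 0 0 0 10.2; 6 0 0 0 0 0 10.2; 6 0 0 0 0 0 10.2; 6 0 0 0 0 0 10.2; 6 0 0 0 0 0 10.2; 6 0 0 0 0 0 10.2; 6 0 0 0 0 0 10.2; 6 0 0 0 0 0 10.3; 6 -2.75 3.45 0 0 0 0; 6 -2.75 3.45 0 0 0 0; 6 -2.75 3.45 0 0 0 0; 6 -2.75 3.45 0 0 0 0; 6 -2.75 3.45 0 0 0 0; 6 -2.75 3.45 0 0 0 0; 6 -2.75 3.45 0 0 0 0; 6 -2.75 3.45 0 0 0 0; 6 0 0 0 0 0 0; 6 0 0 0 0 0 0"}}

```text
t: 37.7
ee_pos: [667.1, 128.3, 214.5]
orientation: [-2.291, -2.146, 0.004]
ft_force: [0.2, 0.4, -0.3]
width: 60.2
```

```bash
python3 -c "
from h import *
i=cam('top');yellow(i,(150,140,430,270));i=cam('side');yellow(i,(240,140,480,300))
w=BT+BR@np.array([79.5,163]);print(w);delta([*w,142])"
```

```text
yel px [402.6 157.9] 51 med [ 647.1 -184.4  157.3] min [ 641.2 -197.   151.1] max [ 654.7 -171.6  160.9]
yel px [184. 215.] 27 med [496.5 406.   50.4] min [482.1 401.9  44.5] max [510.6 411.   54.9]
yel px [197.4 247.1] 28 med [406.6 365.1  50.8] min [394.  360.4  46.6] max [422.1 369.4  54.7]
yel px [380.5 196.5] 16 med [666.1 134.  159.3] min [658.6 122.4 155.8] max [671.1 144.6 163.9]
yel px [430.5 256.6] 49 med [ 646.2 -184.8  159.1] min [ 637.7 -198.   156.3] max [ 654.4 -169.2  161.9]
[667.4454499  126.92003351]
tcp [667.  129.  215.3] yaw of tool y -3.66 tilt 0.11 shift cm [-0.2   0.07  7.33]
```

Emit:
{"api": "play_rows", "payload": {"plan": "6 -0.2 0.07 3 0 0 0; 6 0 0 3 0 0 0; 6 0 0 1.2 0 0 0; 6 0 0 0 0 0 0; 0.5 0 0 0 0 0 0; 0.5 0 0 0 0 0 0; 0.5 0 0 0 0 0 0; 0.5 0 0 0 0 0 0; 0.5 0 0 0 0 0 0; 0.5 0 0 0 0 0 0; 0.5 0 0 0 0 0 0"}}

```text
t: 39.17
ee_pos: [668.6, 126.1, 144.3]
orientation: [-2.292, -2.148, 0.001]
ft_force: [-2.0, 0.3, 2.6]
width: 15.9
```

Emit:
{"api": "play_rows", "payload": {"plan": "0.5 0 0.4 -0.5 0 0 0; 0.5 0 0.2 -1 0 0 0; 0.5 0 0 -1.5 0 0 0; 0.5 0 0 -1.5 0 0 0; 0.5 0 0 -1.5 0 0 0; 0.5 0 0 -2 0 0 0; 0.5 0 0 -2 0 0 0; 0.5 0 0 -2 0 0 0; 0.5 0 0 -2 0 0 0; 0.5 0 0 0 0 0 0; 0.5 0 0 0 0 0 0"}}

```text
t: 40.55
ee_pos: [674.5, 125.7, 283.7]
orientation: [-2.292, -2.148, 0.001]
ft_force: [-0.6, 0.5, -0.8]
width: 15.7
```

```bash
python3 -c "
from h import *
p,_=tool();print(binf(p));i=cam('top');yellow(i,(390,100,430,270));i=cam('side');yellow(i,(400,100,480,300))
"
```

```text
[ 86.63626367 162.22363309 283.70860503]
yel px [410.6 141.9] 61 med [ 652.9 -181.8  295.5] min [ 645.6 -194.1  290.1] max [ 660.7 -170.5  300.2]
yel px [439.1 205.1] 42 med [ 652.4 -180.2  294.6] min [ 643.2 -194.7 -752.8] max [1789.5 1476.3  296.9]
```

Emit:
{"api": "play_rows", "payload": {"plan": "0.5 0 -1.0 -0.4 0 0 0; 0.5 0 -0.9 -0.1 0 0 0; 0.5 0 -0.9 -0.1 0 0 0; 0.5 0 -1.1 0.2 0 0 0; 0.5 0 -1.1 0.2 0 0 0; 0.5 0 -1.4 0.5 0 0 0; 0.5 0 -1.4 0.5 0 0 0; 0.5 0 -1.4 0.75 0 0 0; 0.5 0 -1.4 0.75 0 0 0; 0.5 0 -1.5 1.25 0 0 0; 0.5 0 -1.5 1.25 0 0 0; 0.5 0 -1.15 1.6 0 0 0; 0.5 0 -1.15 1.6 0 0 0; 0.5 0 -0.9 2 0 0 0; 0.5 0 -0.8 2 0 0 0; 0.5 0 -0.4 2 0 0 0; 0.5 0 -0.3 2 0 0 0; 0.5 0 -0.55 1.7 0 0 0; 0.5 0 0 0 0 0 0"}}

```text
t: 43.02
ee_pos: [485.1, 137.7, 106.1]
orientation: [-2.291, -2.147, 0.004]
ft_force: [-0.3, 0.7, -1.4]
width: 16.0
```

```bash
python3 -c "
from h import *
p,_=tool();print(binf(p));i=cam('top');yellow(i,(250,100,430,270));i=cam('side');yellow(i,(340,200,480,320))
"
```

```text
[-103.19955465  161.74179214  106.07652914]
yel px [394.4 230.4] 45 med [ 464.4 -170.6  116.8] min [ 457.3 -183.9  112.2] max [ 469.9 -159.5  121. ]
yel px [357.7 283.6] 58 med [ 463.7 -173.2  120. ] min [ 455.9 -186.9  114.7] max [ 472.  -159.3  123.9]
```

Emit:
{"api": "play_rows", "payload": {"plan": "0.5 0 0 1.5 0 0 0; 0.5 0 0 1.5 0 0 0; 0.5 0 0 1.5 0 0 0; 0.5 0 0 1.5 0 0 0; 0.5 0 0 0 0 0 0; 0.5 0 -3 0 0 0 0; 0.5 0 -4 0 0 0 0; 0.5 0 -2.5 0 0 0 0; 0.5 0 0 1.5 0 0 0; 0.5 0 0 1.5 0 0 0; 0.5 0 0 0.9 0 0 0; 0.5 0 0 0 0 0 0; 0.5 0 0 0 0 0 0"}}

```text
t: 44.75
ee_pos: [392.2, 144.1, 8.2]
orientation: [2.293, 2.148, 0.0]
ft_force: [0.7, 0.6, -0.3]
width: 15.8
```

```bash
python3 -c "
from h import *
p,_=tool();print(binf(p));i=cam('top');yellow(i,(250,100,430,290));i=cam('side');yellow(i,(270,200,480,360))
"
```

```text
[-196.30252012  162.0429966     8.19965651]
yel px [387.  265.1] 40 med [ 372.5 -164.8   18.8] min [ 366.6 -178.7   12.6] max [ 378.   -15.9 1350.6]
yel px [319.5 323.2] 57 med [ 370.4 -167.3   21.5] min [ 361.9 -179.9   17.8] max [ 379.3 -149.9   25.6]
yel px [463.5 336.6] 127 med [ 656.2 -324.4   26.2] min [ 640.2 -378.    22.7] max [ 715.6 -299.1   30.7]
```

Emit:
{"api": "play_rows", "payload": {"plan": "0.5 0 0 0.3 0 0 0; 0.5 0 0 0.1 0 0 0; 0.5 0 0 0 0 0 0; 4 0 0 0 0 0 0; 6 0 0 0 0 0 0; 6 0 0 0 0 0 0; 6 0 0 -2 0 0 0; 6 0 0 -4 0 0 0; 6 0 0 -5 0 0 0; 6 0 0 -3 0 0 0; 6 0 0 0 0 0 0"}}

```text
t: 46.22
ee_pos: [393.4, 144.6, 146.1]
orientation: [2.291, 2.147, 0.007]
ft_force: [-1.0, 0.8, -0.3]
width: 59.6
```

```bash
python3 -c "
from h import *
i=cam('side');save(i,'s10.png',(230,150,500,340),2.9);yellow(i,(240,200,480,360));
i=cam('top');yellow(i,(150,140,430,290));C=cloud(i);p=i['pixels'].astype(int)
k=(C[:,:,2]>38)&(C[:,:,2]<52);k[:200]=0;k[:,:420]=0;k[290:]=0;k[:,500:]=0;q=C[k];print('knob',len(q),q.mean(0),q.min(0),q.max(0),pt(i,*np.argwhere(k).mean(0)[::-1],45))
dk=(p.sum(2)<110);dk[:200]=0;dk[:,:430]=0;dk[285:]=0;dk[:,490:]=0;print(np.argwhere(dk).mean(0)[::-1],dk.sum())
delta([446,-370.5,149])
"
```

```text
yel px [288.8 252.7] 20 med [390.1 151.6  19.3] min [382.4 136.7  17.2] max [397.9 162.9  25. ]
yel px [319.4 324.1] 58 med [ 369.9 -167.7   19.2] min [   63.2 -1045.3    14.8] max [ 378.7 -151.9  851.1]
yel px [466.6 326.6] 39 med [ 689.2 -304.3   26.4] min [ 662.2 -319.8   22.9] max [ 714.9 -295.8   30.5]
yel px [184. 215.] 29 med [495.9 405.8  51.2] min [481.9 403.4  47.4] max [510.3 410.1  55.5]
yel px [197.4 247. ] 27 med [405.2 365.4  50.1] min [391.3 360.   44.2] max [422.  370.1  56.9]
yel px [387.  265.1] 37 med [ 372.3 -164.8   16. ] min [ 366.7 -176.4    8.4] max [ 378.  -153.7   22.9]
knob 94 [ 445.6057139  -370.17726005   45.10003901] [ 430.77939244 -384.06048775   39.01737772] [ 458.69195001 -356.13316458   51.26169928] [ 445.60954499 -370.20724048   45.        ]
[462.86764706 240.45588235] 68
tcp [391.6 144.  143.9] yaw of tool y -3.72 tilt 0.0 shift cm [-50.99   8.76  -0.51]
```

View pics/s10.png

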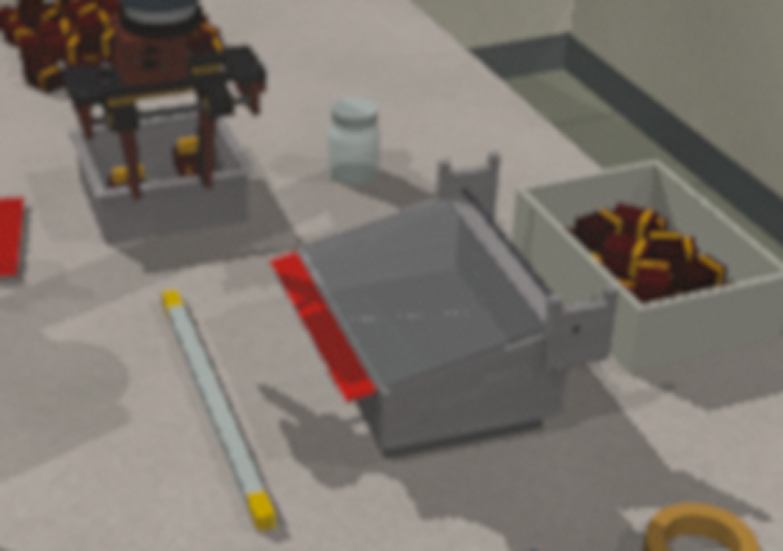

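The flap is shut (strip (325,325)) and the bar lies flat on the table from (172,298) to (262,510). The boxes are in the pan. Next is the lid.

Emit:
{"api": "play_rows", "payload": {"plan": "8.78 -4.09 0.7 0 0 0 0; 8.78 -5.2 0.89 0 0 0 0; 8.78 -5.2 0.89 0 0 0 0; 8.78 -5.2 0.89 0 0 0 0; 8.78 -5.2 0.89 0 0 0 0; 8.78 -5.2 0.89 0 0 0 0; 8.78 -5.2 0.89 0 0 0 0; 8.78 -5.2 0.89 0 0 0 0; 8.78 -5.2 0.89 0 0 0 0; 8.78 -5.2 0.89 0 0 0 0; 8.78 0 0 0 0 0 -10; 8.78 0 0 0 0 0 -10; 8.78 0 0 0 0 0 -10; 8.78 0 0 0 0 0 -10; 8.78 0 0 0 0 0 -10; 8.78 0 0 0 0 0 -10; 8.78 0 0 0 0 0 -10; 8.78 0 0 0 0 0 -10; 8.78 0 0 0 0 0 -10; 8.78 0 0 0 0 0 0"}}

```text
t: 48.82
ee_pos: [445.0, -368.7, 142.1]
orientation: [-0.104, -3.137, -0.003]
ft_force: [0.4, -0.5, -0.6]
width: 87.6
```

```bash
python3 -c "
from h import *
delta([445.6,-370.2,21])
"
```

```text
tcp [ 445.  -368.7  142.1] yaw of tool y 86.19 tilt 0.19 shift cm [-0.1  -0.17 12.11]
```

Emit:
{"api": "play_rows", "payload": {"plan": "5 -0.1 -0.15 4 0 0 0; 5 0 0 5 0 0 0; 5 0 0 2.2 0 0 0; 5 0 0 0.9 0 0 0; 5 0 0 0 0 0 0; 5 0 0 0 0 0 0; 1.5 0 0 0 0 0 0; 1.5 0 0 0 0 0 0; 1.5 0 0 0 0 0 0; 1.5 0 0 0 0 0 0; 1.5 0 0 0 0 0 0; 1.5 0 0 0 0 0 0; 1.5 0 0 0 0 0 0"}}

```text
t: 50.45
ee_pos: [447.0, -371.2, 23.8]
orientation: [0.102, 3.139, -0.001]
ft_force: [-0.6, 0.5, 5.7]
width: 29.5
```

Emit:
{"api": "play_rows", "payload": {"plan": "1.5 0 0 -1 0 0 0; 1.5 0 0 -3 0 0 0; 1.5 0 0 -5 0 0 0; 1.5 0 0 -5 0 0 0; 1.5 0 0 -5 0 0 0; 1.5 0 0 0 0 0 0; 1.5 0 0 0 0 0 0"}}

```text
t: 51.32
ee_pos: [446.0, -370.2, 212.3]
orientation: [-0.102, -3.139, -0.002]
ft_force: [-0.9, 0.7, -2.8]
width: 29.0
```

```bash
python3 -c "
from h import *
delta([444.3,362.9,212])
"
```

```text
tcp [ 446.  -370.2  212.3] yaw of tool y 86.28 tilt 0.09 shift cm [ 4.92 73.15  0.11]
```

Emit:
{"api": "play_rows", "payload": {"plan": "1.5 0.3 3.15 0 0 0 0; 1.5 0.35 5 0 0 0 0; 1.5 0.35 5 0 0 0 0; 1.5 0.35 5 0 0 0 0; 1.5 0.35 5 0 0 0 0; 1.5 0.35 5 0 0 0 0; 1.5 0.35 5 0 0 0 0; 1.5 0.35 5 0 0 0 0; 1.5 0.35 5 0 0 0 0; 1.5 0.35 5 0 0 0 0; 1.5 0.35 5 0 0 0 0; 1.5 0.35 5 0 0 0 0; 1.5 0.35 5 0 0 0 0; 1.5 0.42 5 0 0 0 0; 1.5 0 3 0 0 0 0; 1.5 0 2 0 0 0 0; 1.5 0 0 0 0 0 0; 1.5 0 0 0 0 0 0"}}

```text
t: 53.58
ee_pos: [444.7, 360.9, 212.4]
orientation: [-0.103, -3.138, 0.003]
ft_force: [0.1, -0.0, -2.6]
width: 29.4
```

```bash
python3 -c "
from h import *
for _ in range(3): delta([444.5,363.1,90]); i=cam('side')
C=cloud(i);r=C[120:240,230:350].reshape(-1,3);q=r[(r[:,2]>120)&(r[:,2]<300)&(abs(r[:,0]-445)<110)&(abs(r[:,1]-363)<110)];print(np.histogram(q[:,2],bins=range(180,260,5)))
s=q[(q[:,2]>195)&(q[:,2]<214)];print(cv2.minAreaRect(s[:,:2].astype(np.float32)))
rr=C[160:240,240:330].reshape(-1,3);rim=rr[(rr[:,2]>60)&(rr[:,2]<70)];print('rim',cv2.minAreaRect(rim[:,:2].astype(np.float32)))
"
```

```text
tcp [444.7 360.9 212.4] yaw of tool y 86.25 tilt 0.12 shift cm [1.000e-02 2.400e-01 1.224e+01]
tcp [444.9 360.9 212.7] yaw of tool y 86.23 tilt 0.09 shift cm [ 0.04  0.23 12.27]
tcp [445.  361.  212.9] yaw of tool y 86.21 tilt 0.06 shift cm [ 0.06  0.22 12.29]
(array([  0,   2,   9,  10, 980, 197,   2,  14,  15,  20,  16,  18,  17,
        18,  16]), array([180, 185, 190, 195, 200, 205, 210, 215, 220, 225, 230, 235, 240,
       245, 250, 255]))
((442.220947265625, 359.8533935546875), (170.1994171142578, 176.8737335205078), 85.46668243408203)
rim ((444.2158508300781, 370.7018127441406), (171.48020935058594, 176.79403686523438), 87.0422592163086)
```

Emit:
{"api": "play_rows", "payload": {"plan": "1.5 0.05 0.2 3 0 0 0; 1.5 0 0 4 0 0 0; 1.5 0 0 3 0 0 0; 1.5 0 0 1.5 0 0 0; 1.5 0 0 0.5 0 0 0; 1.5 0 0 0 0 0 0; 1.5 0 0 0 0 0 0"}}

```text
t: 54.6
ee_pos: [445.4, 364.7, 94.3]
orientation: [0.102, 3.138, 0.002]
ft_force: [-0.2, 0.6, -3.4]
width: 29.5
```

```bash
python3 -c "
from h import *
delta([444.5,363.1,77]);print(get_obs()['ft_force'])
"
```

```text
tcp [445.4 364.7  94.3] yaw of tool y 86.28 tilt 0.11 shift cm [ 0.08 -0.17  1.73]
[-0.18537109  0.62712624 -3.44904077]
```

Emit:
{"api": "play_rows", "payload": {"plan": "1.5 0 -0.1 0.4 0 0 0; 1.5 0 0 0.4 0 0 0; 1.5 0 0 0.4 0 0 0; 1.5 0 0 0.3 0 0 0; 1.5 0 0 0 0 0 0; 1.5 0 0 0 0 0 0"}}

```text
t: 55.35
ee_pos: [446.3, 364.8, 81.5]
orientation: [0.101, 3.136, 0.005]
ft_force: [-3.4, -1.0, 24.3]
width: 29.8
```

```bash
cat > lid.py <<'E'
from h import *
for n,b in(('side',(150,250,230,340)),('top',(190,280,155,240))):
    i=cam(n);C=cloud(i);r=C[b[0]:b[1],b[2]:b[3]].reshape(-1,3);q=r[(r[:,2]>58)&(r[:,2]<88)&(abs(r[:,0]-445)<90)&(abs(r[:,1]-363)<85)]
    med=np.median(q[:,2]);q=q[abs(q[:,2]-med)<5]
    print(n,len(q),'plane (slope x,y, z at pan centre)',np.linalg.lstsq(np.c_[q[:,:2]-[444.3,363.2],np.ones(len(q))],q[:,2],rcond=None)[0].round(4),cv2.minAreaRect(q[:,:2].astype(np.float32)))
    k=r[(r[:,2]>92)&(r[:,2]<106)];print('  z>92',len(k),k.mean(0).round(1) if len(k) else '')
print(get_obs()['ft_force'],get_obs()['ee_pos'])
E
python3 lid.py
```

```text
side 937 plane (slope x,y, z at pan centre) [-3.50000e-03 -4.39000e-02  7.62829e+01] ((443.36651611328125, 364.65411376953125), (163.41114807128906, 175.13021850585938), 85.97978973388672)
  z>92 53 [453.7 299.9  98.1]
top 1316 plane (slope x,y, z at pan centre) [-1.10000e-03 -3.83000e-02  7.35554e+01] ((443.1964111328125, 351.2185974121094), (136.40682983398438, 173.49740600585938), 86.37608337402344)
  z>92 5 [441.5 339.7  96. ]
[-4.38607639 -1.52454957 25.23810805] [446.32987565 364.8000663   81.53122977]
```

Emit:
{"api": "play_rows", "payload": {"plan": "1.5 0 0 -0.5 0 0 0; 1.5 0 0 -1.0 0 0 0; 1.5 0 0 0 0 0 0; 1.5 0 0 0 0 0 0; 1.5 0 0 0 0 0 0"}}

```text
t: 56.08
ee_pos: [444.4, 363.0, 92.7]
orientation: [-0.102, -3.139, 0.001]
ft_force: [-0.3, -0.5, -2.6]
width: 30.0
```

```bash
sed -i 's/r\[:,2\]>58)&(r\[:,2\]<88/r[:,2]>LO)\&(r[:,2]<LO+30/; s/^from h import \*/from h import *\nimport sys;LO=float(sys.argv[1])/' lid.py; python3 lid.py 72
python3 - <<'E'
from h import *
i=cam('top');save(i,'t11.png',(155,190,245,275),6)
i=cam('side');save(i,'s11.png',(235,150,335,240),6)
E
```

```text
side 912 plane (slope x,y, z at pan centre) [-5.70000e-03 -4.73000e-02  8.71932e+01] ((442.193115234375, 357.977783203125), (158.9498748779297, 174.67359924316406), 88.02802276611328)
  z>92 112 [436.8 283.3  95. ]
top 1311 plane (slope x,y, z at pan centre) [-5.8000e-03 -3.9100e-02  8.4395e+01] ((442.6941833496094, 351.81207275390625), (144.24258422851562, 174.9274139404297), 89.039794921875)
  z>92 49 [423.7 305.3  94.4]
[ 0.22381969  0.23506422 -1.97781679] [444.46661992 363.10181163  92.80891237]
```

View pics/s11.png

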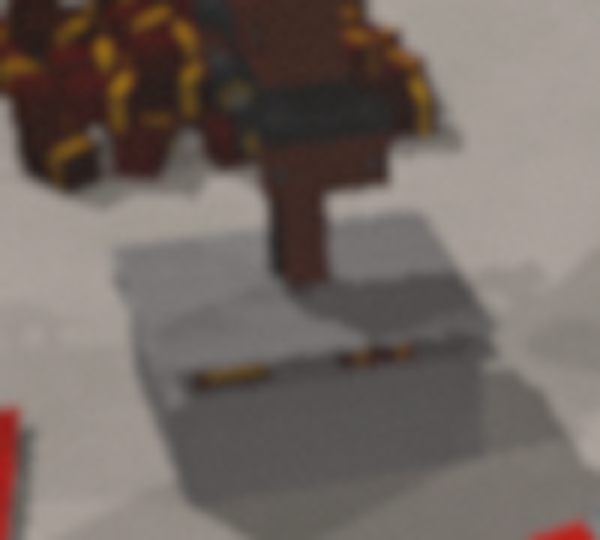

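The lid in hand is tilted: its −y edge rides high, with the boxes showing through the gap at (230,378) and (375,353). I'll level the tool by 2.4° and look from the top for its offset.

Emit:
{"api": "play_rows", "payload": {"plan": "1.5 0 0 -0.5 -2.4 0 0; 1.5 0 0 0 0 0 0; 1.5 0 0 0 0 0 0; 1.5 0 0 0 0 0 0"}}

```text
t: 56.78
ee_pos: [444.7, 363.4, 98.1]
orientation: [0.102, 3.138, 0.065]
ft_force: [1.0, -0.2, -2.7]
width: 29.9
```

```bash
python3 lid.py 77
python3 - <<'E'
from h import *
i=cam('top');save(i,'t12.png',(155,190,245,275),6)
C=cloud(i)
# lid plate edges in plate-height points, centre strips
from numpy import *
for nm,im in(('top',i),('side',cam('side'))):
    C=cloud(im);r=C.reshape(-1,3)
    th=radians(-3.2);Q=array([[cos(th),-sin(th)],[sin(th),cos(th)]])
    l=c_[(r[:,:2]-[444.3,363.2])@Q,r[:,2]]
    for lo,hi,t in((80,96,'lid'),(61,69,'rim')):
        q=l[(l[:,2]>lo)&(l[:,2]<hi)&(abs(l[:,0])<110)&(abs(l[:,1])<110)]
        if len(q): print(nm,t,len(q),'x',percentile(q[:,0],[0,1,3,97,99,100]).round(0),'y',percentile(q[:,1],[0,1,3,97,99,100]).round(0))
E
```

```text
side 1119 plane (slope x,y, z at pan centre) [-5.00000e-04 -1.92000e-02  9.19899e+01] ((442.18536376953125, 361.04119873046875), (167.28707885742188, 174.8363800048828), 86.90992736816406)
  z>92 664 [441.6 331.9  93.8]
top 1219 plane (slope x,y, z at pan centre) [-5.70000e-03 -6.90000e-03  8.93595e+01] ((442.6206970214844, 348.0451965332031), (133.08665466308594, 171.26634216308594), 86.56244659423828)
  z>92 220 [441.9 316.2  93.5]
[ 0.15944583 -0.02042346 -2.71591073] [444.61671206 363.3803334   98.04419086]
top lid 1306 x [-89. -88. -84.  82.  84.  85.] y [-83. -81. -80.  30.  39.  51.]
top rim 27 x [-80. -79. -78.  88.  88.  88.] y [-77. -77. -77.   3.   5.   6.]
side lid 1132 x [-91. -89. -86.  79.  82.  85.] y [-85. -80. -78.  72.  77.  85.]
side rim 148 x [-89. -89. -88.  83.  87.  88.] y [-76. -75. -74.  64.  78.  81.]
```

View pics/t12.png

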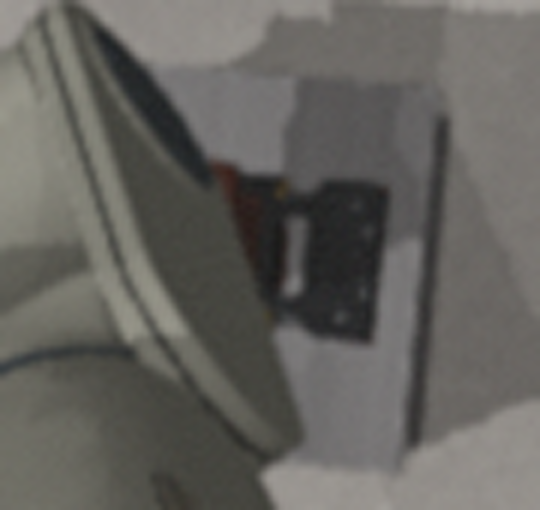

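The top view shows the lid roughly over the pan, mostly hidden by the arm. Depth edges put it about 3 mm to −y and 2 mm to −x of the pan, so I correct that and lower.

Emit:
{"api": "play_rows", "payload": {"plan": "1.5 -0.2 0.3 0 -0.6 0 0; 1.5 0 0 0.8 0 0 0; 1.5 0 0 0.5 0 0 0; 1.5 0 0 0.3 0 0 0; 1.5 0 0 0 0 0 0; 1.5 0 0 0 0 0 0; 1.5 0 0 0 0 0 0"}}

```text
t: 57.85
ee_pos: [447.0, 367.0, 82.5]
orientation: [0.102, 3.137, 0.083]
ft_force: [0.2, -1.0, -2.3]
width: 29.6
```

```bash
python3 lid.py 58
```

```text
side 1175 plane (slope x,y, z at pan centre) [-1.00000e-04 -2.80000e-03  7.66358e+01] ((443.0538635253906, 366.9312744140625), (167.63734436035156, 178.6078338623047), 87.33142852783203)
  z>92 56 [461.1 272.9  97.4]
top 1175 plane (slope x,y, z at pan centre) [-1.30000e-03 -5.20000e-03  7.32659e+01] ((443.41741943359375, 346.974853515625), (123.87347412109375, 174.24964904785156), 86.52889251708984)
  z>92 0 
[-0.13046723  0.26908874 -2.70089811] [447.01188948 366.99555588  82.51389738]
```

Emit:
{"api": "play_rows", "payload": {"plan": "1.5 0 0 0.3 0 0 0; 1.5 0 0 0.2 0 0 0; 1.5 0 0 0 0 0 0; 1.5 0 0 0 0 0 0"}}

```text
t: 58.45
ee_pos: [446.9, 367.2, 77.5]
orientation: [0.102, 3.137, 0.082]
ft_force: [-1.1, -1.5, 2.1]
width: 29.8
```

```bash
python3 lid.py 58
```

```text
side 1199 plane (slope x,y, z at pan centre) [ 2.80000e-03 -1.80000e-03  7.16964e+01] ((443.5294189453125, 365.5696716308594), (162.94265747070312, 175.60433959960938), 88.1044921875)
  z>92 50 [449.4 320.1  98.5]
top 1174 plane (slope x,y, z at pan centre) [3.5000e-03 2.1000e-03 6.8527e+01] ((443.34588623046875, 348.6350402832031), (129.37045288085938, 175.13937377929688), 86.8705825805664)
  z>92 0 
[-1.49414202 -0.89764233  1.038565  ] [446.9235357  367.16460073  77.43997869]
```

Emit:
{"api": "play_rows", "payload": {"plan": "3.5 0 0 0 0 0 0; 5.5 0 0 0 0 0 0; 5.5 0 0 0 0 0 0; 5.5 0 0 0 0 0 0; 5.5 0 0 -2 0 0 0; 5.5 0 0 -4 0 0 0; 5.5 0 0 -5 0 0 0; 5.5 -5 0 -4 0 0 0; 5.5 -6 0 0 0 0 0; 5.5 -6 0 0 0 0 0; 5.5 -6 0 0 0 0 0; 5.5 0 0 0 0 0 0; 5.5 0 0 0 0 0 0; 5.5 0 0 0 0 0 0"}}

```text
t: 60.3
ee_pos: [673.4, 344.9, 226.3]
orientation: [0.1, 3.138, 0.082]
ft_force: [0.7, 0.6, -0.3]
width: 54.8
```

```bash
python3 lid.py 58
python3 - <<'E'
from h import *
i=cam('top');C=cloud(i);a=load('top0.npz');C0=cloud(a);yellow(i,(250,200,430,300))
for c,n in((C0,'start'),(C,'now')):
    r=c[195:275,160:240].reshape(-1,3);q=r[(r[:,2]>60)&(r[:,2]<78)];k=r[(r[:,2]>92)&(r[:,2]<110)]
    print(n,cv2.minAreaRect(q[:,:2].astype(np.float32)),np.median(q,0),'knob',k.mean(0).round(1),len(k))
    t=c[135:180,430:475].reshape(-1,3);t=t[t[:,2]>14];j=c[135:170,185:225].reshape(-1,3);j=j[(j[:,2]>70)&(j[:,2]<100)];print(' tape',np.median(t,0).round(1),len(t),'jar',np.median(j,0).round(1),len(j))
# flap lip
p=i['pixels'].astype(int);p0=a['pixels'].astype(int)
for P,c in((p0,C0),(p,C)):
    m=(P[:,:,0]>120)&(P[:,:,1]<60)&(P[:,:,2]<60);m[:200]=0;m[245:]=0;m[:,:285]=0;m[:,395:]=0;print('lip',m.sum(),np.median(c[m],0).round(1))
d=(abs(p-p0).sum(2)>60);print('lid-region changed px',d[195:270,163:232].sum())
E
```

```text
side 1231 plane (slope x,y, z at pan centre) [ 3.60000e-03 -2.80000e-03  7.16368e+01] ((443.3661804199219, 364.6410827636719), (168.74302673339844, 176.84205627441406), 87.91455078125)
  z>92 65 [456.8 305.7  98.8]
top 93 plane (slope x,y, z at pan centre) [-9.00000e-04 -6.04000e-02  6.43279e+01] ((502.8423767089844, 285.0219421386719), (58.756813049316406, 21.22205352783203), 17.240272521972656)
  z>92 0 
[ 0.55470675 -0.2707591  -0.2902245 ] [673.68904322 345.05467262 226.69075714]
yel px [275.2 254.6] 38 med [392.2 151.4  17.7] min [376.  -15.9  10.6] max [ 398.   164.6 1350.6]
yel px [387.  265.1] 36 med [ 372.4 -165.4   16.2] min [ 366.8 -176.5   10.5] max [ 378.  -153.6   23.7]
start ((444.5361633300781, 367.28765869140625), (163.95556640625, 176.397705078125), 86.843017578125) [443.51899629 364.80173647  68.51267914] knob [445.4 365.1 100.1] 100
 tape [ 679.8 -336.    24.2] 495 jar [668.  348.8  85.4] 317
now ((503.299560546875, 284.3111572265625), (58.56441879272461, 22.392732620239258), 17.985746383666992) [510.82082613 288.6173962   68.44245009] knob [nan nan nan] 0
 tape [ 681.7 -336.7   24.1] 495 jar [670.2 336.3  85.2] 138
lip 705 [479.7 -28.4  82.7]
lip 735 [479.9 -25.7  82.7]
lid-region changed px 2425<stdin>:5: RuntimeWarning: Mean of empty slice.
  ret = um.true_divide(
```

Emit:
{"api": "play_rows", "payload": {"plan": "5.5 2 -5 0 0 0 0; 5.5 2 -5 0 0 0 0; 5.5 2 -5 0 0 0 0; 5.5 0 -5 0 0 0 0; 5.5 0 -5 0 0 0 0; 5.5 0 -5 0 0 0 0; 5.5 0 -5 0 0 0 0; 5.5 0 0 0 0 0 0; 5.5 0 0 0 0 0 0; 5.5 0 0 0 0 0 0"}}

```text
t: 61.7
ee_pos: [592.3, 1.0, 208.1]
orientation: [0.099, 3.137, 0.082]
ft_force: [1.3, 0.9, 0.3]
width: 55.2
```

```bash
python3 lid.py 58
python3 - <<'E'
from h import *
i=cam('top');C=cloud(i);a=load('top0.npz');C0=cloud(a);yellow(i,(250,200,430,300))
for c,n in((C0,'start'),(C,'now')):
    r=c[195:275,160:240].reshape(-1,3);q=r[(r[:,2]>60)&(r[:,2]<78)];k=r[(r[:,2]>92)&(r[:,2]<110)]
    print(n,cv2.minAreaRect(q[:,:2].astype(np.float32)),np.median(q,0),'knob',k.mean(0).round(1),len(k))
    j=c[135:170,185:225].reshape(-1,3);j=j[(j[:,2]>70)&(j[:,2]<100)];print('jar',np.median(j,0).round(1),len(j))
E
```

```text
side 1231 plane (slope x,y, z at pan centre) [ 3.20000e-03 -2.20000e-03  7.17136e+01] ((443.41278076171875, 364.569580078125), (167.3055877685547, 176.16485595703125), 87.93157196044922)
  z>92 70 [452.1 321.3  99.4]
top 3397 plane (slope x,y, z at pan centre) [ 1.0000e-04 -6.0000e-04  6.8632e+01] ((444.20416259765625, 366.08111572265625), (164.87147521972656, 175.54539489746094), 87.07195281982422)
  z>92 100 [444.2 364.3 100.2]
[0.89591335 0.06536467 0.53906998] [592.27591021   0.91288077 207.96767745]
yel px [275.2 254.7] 39 med [392.3 152.4  16.4] min [386.5 141.4   8.5] max [398.  164.5  24.2]
yel px [386.9 265.1] 39 med [ 372.3 -164.8   17.7] min [ 366.5 -176.5   12.9] max [ 378.  -153.4   22.5]
start ((444.5361633300781, 367.28765869140625), (163.95556640625, 176.397705078125), 86.843017578125) [443.51899629 364.80173647  68.51267914] knob [445.4 365.1 100.1] 100
jar [668.  348.8  85.4] 317
now ((444.402587890625, 366.83270263671875), (164.28656005859375, 175.91404724121094), 86.75912475585938) [443.8025976  365.03317816  68.48784428] knob [444.3 364.2 100.2] 103
jar [668.  348.8  85.4] 316
```

The lid reads as at the start: the same centre within 1 mm, plate top at 68.5 mm, level. The arm is clear of everything, so I hand in.

```bash
python3 -c "
from workcell import *
print(close_job())"
```

```text
the job is handed in; nothing more can be done
None
```

I carried out every step and handed the job in at about 62 s; no verdict is reported. I set the lid on the mat, propped the flap with the bar, and moved both praline boxes (only two were there) into the pan. Then I took the bar out, which shut the flap, laid it on the table and put the lid back.

**Last checks:**
- **Lid:** its centre is within about 1 mm of the start reading, the plate top is at 68.5 mm (68.5 at the start), and the slope is under 0.001 rad in the top camera. The side camera reads 71.7 mm and a slope of about 0.004 rad. I put the height difference down to its offset, because it has read about 3 mm higher than the top camera throughout.
- **Flap:** the lip is at the same height as at the start (82.7 mm).
- **Bar:** it lies flat, with both ends' tops at about 16–18 mm.
- **Boxes:** both were upright in the pan in the last readings before the lid went on. They could not be seen after that.
- **Jar and tape:** the jar reads unmoved. The tape reads within 2 mm of its start, measured before the arm's last move, which kept clear of it.

**What went wrong on the way:**
- Box 1 was knocked about 4 cm inside the pan while the arm was not near it, but it stayed upright.
- The first try at seating the lid jammed, tilted about 0.04 rad and 3 mm off, with about 25 N at the wrist. I lifted it, levelled it, shifted it and seated it on the second try.

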